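Dock the sample tote and pack it tight with spacers and a wedge

ROBOT

A 6-joint arm with a two-finger parallel gripper is mounted at the origin on the work surface. World frame = base frame: x ahead of the robot, y to its left, z up, the work surface at z = 0. Lengths are in m, angles in degrees, forces in N, time in s.
With the tool pointing down it reaches from about 0.3 to 0.75 m from the base axis. Payload 8.5 kg.
Tool frame: the origin (TCP) lies at the very end of the fingers, on their centre line; the grasp point (between the pads) lies 19 mm behind it (env.hold_point_z is the distance from the TCP to the grasp point, in m); z points along the fingers, y is the line along which they close (so a half turn about z gives the same grasp; the last joint's range is limited). The gripper opens to 85 mm and grips with 20 to 120 N. Pads are 22 mm wide; open, the fingers measure 114 mm over their backs; the gripper's body (76 mm by 85 mm) begins 54 mm behind the grasp point. The pads swing forward as they close: fully open they stand 13 mm farther back than shut.
Start: joints at [-80.46, 21.807, 74.336, -0, 83.858, -12.336], TCP at [0.205, -0.51, 0.197] pointing down, gripper open.
Joint ranges: [-178.18, 178.18], [-50.72, 133.34], [12.68, 142.11], [-81.47, 261.47], [9.98, 163.14], [-165.26, 165.26]. Speed limits (degrees/s): [136.94, 136.94, 180, 180, 180, 180].

INTERFACE

Orientations are given as a 3x3 rotation matrix whose columns are the frame's x, y, z axes.
In Python, from rig import env, optics gives the robot as it stands.
- The arm moves only by the shell command python3 -m jog 'ROWS' [OPENING] [FORCE]. ROWS is JSON, a list of rows, each an object with "linear": the shift along the tool's x, y, z in units of 40 mm (1.0 is 40 mm), a list of three; "roll": the turn about the tool's z in units of 5 degrees (1.0 is 5 degrees). A call has 1 to 12 rows; each row shifts and turns the commanded pose from where the row before left it, along the tool's axes as they then stand; what a row does not reach is not made up. A row lasts 1/12 s, in which the tool goes at most 41.7 mm and 7.16 degrees, less where a joint would pass 70% of its speed; a pose out of reach is approached as far as the arm can. A call is refused whole if a number of a shift passes 1 or a number of a turn 1, either way. A call with a gripper value outside its range is refused whole. OPENING is the opening, from -1 (shut) to 1 (fully open), set as the call begins (- or left out, the last holds). The fingers move at their own pace and stop on an object; FORCE is the grip in N (left out, the last holds). Time passes only in rows, so rows that do not move let the fingers close. It gives the time, the measured TCP pose, the force, the opening and the grip force at its end, in the units of the state.
- env.observe(): the state, without advancing time (a new reading comes with each control period).
- optics.get_image(name): name is "scene" or "top" or "wrist"; returns the picture (400x640x3 uint8, red, green, blue); there is no depth.
- optics.calibration(name): a dict with "fov_y" (degrees; the focal length in pixels is half the picture's height over the tangent of half this angle, whatever the lens; pixels are square), "cx", "cy" (the principal point, pixels), "T" (4x4, takes a point from camera to world coordinates). Camera axes: x right, y down, z forward; pixel columns grow to the right and rows downward; lengths in m; the calibration is good to about 2 mm. The wrist camera is an equidistant fisheye: a pixel r from the principal point sees the ray r / f radians off the axis. A picture is of the moment at which its call begins: read the wrist's pose just before it. calibration takes no time and is no camera call; for the wrist camera it gives the pose at the moment of the call.
- env.close_job(): hands the job in; it is judged then, once.
The state is a dict: "time_s": time; "q": joint angles; "qvel": joint speeds; "joint_efforts": joint torques, N m; "position": TCP position; "tool_rot": TCP orientation; "ft_force": force on the tool from outside, world axes, zero at the start; "wrist_torque": the same for the moment, N m; "grip_width": finger opening in m; "gripper_force": force on a finger pad.
Only numpy, scipy, OpenCV 4.12 (cv2) and the standard library are available. Lean on these libraries where they do the work, as an engineer would, in place of code of your own. Each camera call takes 0.05 s, during which the arm holds its last target. There are 200 camera calls.

TASK

Push the open sample tote along the rollers into the bay until it is fully home against the end stop. Then fill the slack between the tote and the short side fence: stand one spacer plate, or both if the gap needs it, on the ledge against the fence, and push the wedge down, thin end first and flat face to the spacers, between the last spacer and the tote until you feel it bite firmly and the tote is tight against the long far fence. Nothing else locks the wedge, so finish while still gripping it and pressing it down with a firm push (about 15 N), not letting go; leave the tin, jar and beaker alone.

Things in the scene. Friction and masses are not known exactly. Their poses are not given: they have to be found in the camera images.
- lane: Fixed aluminium roller lane across the bench. Origin at bench level; x across it, away from the robot, y along it to the bay, z up. In its frame, mm: 12 free rollers, tops at z 45, x -55 to 57, y -233 to 169; long far fence, inner face x 60, top z 125; near ledge x -152 to -57, top z 40; both y -240 to 180. Tote home: its centre at y 100; tight on the far fence: centre at x 5.
- end_stop (a point): Point on the end stop of the lane: middle of the top edge of its face, which the tote's leading wall meets. Lane frame, mm: (0, 170, 95). The stop is 10 mm thick and spans x -57 to 60.
- ledge (a point): Point at ledge height under the middle of the tote's near face when the tote is home and tight on the far fence. Lane frame, mm: (-50, 100, 40). The slack lies between here and the fence (towards lane -x).
- fence: Short fixed aluminium side fence on the ledge, parallel to the lane. Origin: bottom middle of its flat face towards the tote, at the home tote's middle. Face 130 mm long (y), 90 mm tall (top 130 mm over the bench), 14 mm thick, low foot and gusset to 52 mm behind. Its place differs each time: the gap to the home, tight tote is 27 to 43 mm, always too wide for the wedge alone.
- tote: Open white plastic tote with tins fixed inside, 110 mm (x, across the lane) by 140 mm (y, along it) by 80 mm tall, straight 4 mm walls, 0.3 to 0.65 kg, loose on the rollers, starting close along the far fence. Origin: centre of its underside; rim 80 mm above that, 125 mm above the bench.
- rack: Fixed white rack: two upright boards 110 mm tall, 180 mm long (x), 10 mm thick, 80 mm apart inside (y). Spacers and wedge hang between them by their shoulders, tabs up, about 55 mm apart along x, in any order. Origin: centre of its underside.
- spacer1: Grey plastic spacer plate, 12 mm thick (x) throughout: body 70 mm (y) by 95 mm tall, above it a shoulder bar 104 mm (y) by 12 mm tall, above that a grip tab 40 mm (y) by 45 mm tall; 152 mm overall, 0.13 kg. Origin: centre of its bottom edge, z up. Grip the tab from above with the fingers closing along y.
- spacer2: A second spacer plate, identical to spacer1.
- wedge: Grey wedge with a 22 mm thick shoulder bar. Body 60 mm (y), 52 mm tall: upright flat face at x -13 mm; slope from x -9 at the tip (4 mm thick) to x 13 at the top (26 mm), facing the tote side; both smooth (friction about 0.2). Above: shoulder bar 104 (y) by 12 tall, tab 12 (x, centred) by 40 (y) by 45 tall. 109 mm, 0.12 kg. Origin: tip level, x 0, mid width. Closes gaps of 8 to 22 mm.
- tin: Bystander: closed aluminium sample tin, 68 mm across, 45 mm tall; origin centre of underside.
- jar: Bystander: glass jar, 72 mm across, 100 mm tall; origin centre of underside.
- beaker: Bystander: clear plastic mug-shaped beaker, 70 mm across, 85 mm tall; origin centre of underside.

How it is judged (in metres and radians):
On the way, in this order (a step that is already met when the one before it is completed fails the run):
1. the tote is home against the end stop (within 6 mm) (y of tote in the frame of lane above 0.094 m and linear speed of tote below 0.05 m/s), for 0.2 s.
2. a spacer stands upright on the ledge between fence and tote, the tote still home (y of tote in the frame of lane above 0.094 m and ((z of spacer1 in the frame of lane between 0.033 and 0.047 m and x of spacer1 in the frame of lane between -0.095 and -0.05 m and y of spacer1 in the frame of lane between 0.06 and 0.14 m and angle between spacer1's own z axis and vertical below 0.15 rad) or (z of spacer2 in the frame of lane between 0.033 and 0.047 m and x of spacer2 in the frame of lane between -0.095 and -0.05 m and y of spacer2 in the frame of lane between 0.06 and 0.14 m and angle between spacer2's own z axis and vertical below 0.15 rad))), for 0.2 s.
At the end, for the whole second after the job is handed in: Tote within 6 mm of the end stop and 3.5 mm of the far fence, level; a spacer upright (0.15 rad) on the ledge in the gap; wedge upright, at rest, tip 8 mm or more below the rim, both within 40 mm of the bay middle; wedge presses the tote over 8 N and a spacer over 3 N, fingers on it over 2 N (all of step 2 and x of tote in the frame of lane above 0.0015 m and angle between tote's own z axis and vertical below 0.06 rad and z of wedge in the frame of lane between 0.069 and 0.117 m and y of wedge in the frame of lane between 0.06 and 0.14 m and x of wedge in the frame of lane between -0.075 and -0.035 m and angle between wedge's own z axis and vertical below 0.15 rad and contact force between wedge and tote above 8 N and (contact force between wedge and spacer1 above 3 N or contact force between wedge and spacer2 above 3 N) and contact force between the fingers and wedge above 2 N and linear speed of wedge below 0.02 m/s); the arm keeps its last pose, push and grip.
It fails at once if the tin is disturbed (moved 30 mm) (distance of tin from where it was at the start of the episode above 0.03 m).
It fails at once if the jar is disturbed (moved 30 mm) (distance of jar from where it was at the start of the episode above 0.03 m).
It fails at once if the beaker is disturbed (moved 30 mm) (distance of beaker from where it was at the start of the episode above 0.03 m).
It also fails if it takes over 72 s, if anything falls off the work surface, if the arm or the gripper's body presses on something with over 40 N, if the wrist force passes 120 N, or if a joint passes its speed limit or range.

## Working session

There is one attempt and no reset: what is moved stays moved. The work goes in short steps, Python scripts to look and compute and a shell command to move; the robot and the scene stay as the last step left them, time stands still between calls to the robot, and variables do not carry over. Pictures are saved under pics/ and viewed, at most 10 in all, crops included, and the job is handed in when it is done.

```bash
ls; mkdir -p pics; python3 - <<'E'
from rig import env, optics
import cv2,numpy as np
for n in ("scene","top"):
    cv2.imwrite(f"pics/{n}0.png",optics.get_image(n)[:,:,::-1])
    c=optics.calibration(n);print(n,c["fov_y"],c["cx"],c["cy"],np.round(c["T"],4).tolist())
s=env.observe();print(s)
print(optics.calibration("wrist"))
E
```

```text
pics
scene 52.115379178778 316.526688606387 195.81568982097355 [[-0.3924, 0.7753, -0.4949, 1.0563], [0.9198, 0.3363, -0.2024, 0.2379], [0.0095, -0.5346, -0.8451, 0.8126], [0.0, 0.0, 0.0, 1.0]]
top 51.32300531462124 320.2246320184524 195.68922713275145 [[-0.0004, -0.9977, 0.0673, 0.5421], [-1.0, 0.0004, -0.0003, 0.0686], [0.0003, -0.0673, -0.9977, 1.11], [0.0, 0.0, 0.0, 1.0]]
{'time_s': 0.1, 'q': array([-8.04606101e+01,  2.18358973e+01,  7.43774605e+01, -3.60378594e-04,
        8.38573660e+01, -1.23361133e+01]), 'qvel': array([-0.00787282, -0.15960256, -0.15805025, -0.04959909, -0.02717527,
        0.07254953]), 'joint_efforts': array([ 3.93353985e-03, -4.49224484e+01, -2.31653112e+01, -1.43752586e-04,
        3.66397391e-03,  3.91417177e-05]), 'position': array([ 0.20486901, -0.51010753,  0.19680246]), 'tool_rot': array([[ 9.27995415e-01,  3.72591553e-01, -2.10732800e-04],
       [ 3.72591523e-01, -9.27994654e-01,  1.21625783e-03],
       [ 2.57608481e-04, -1.20719894e-03, -9.99999238e-01]]), 'ft_force': array([0.45951304, 0.30271067, 0.75701443]), 'wrist_torque': array([ 0.00208809, -0.02069932, -0.04046355]), 'gripper_force': 0.0, 'grip_width': 0.08537584216768655}
{'fov_y': 65.70646984690485, 'cx': 319.58098405267276, 'cy': 198.14590336540897, 'T': array([[ 0.37291148, -0.87931419, -0.29621542,  0.28148933],
       [-0.92786349, -0.35426522, -0.11647103, -0.47995348],
       [-0.00252419,  0.31828086, -0.9479931 ,  0.37320214],
       [ 0.        ,  0.        ,  0.        ,  1.        ]])}
```

View pics/top0.png

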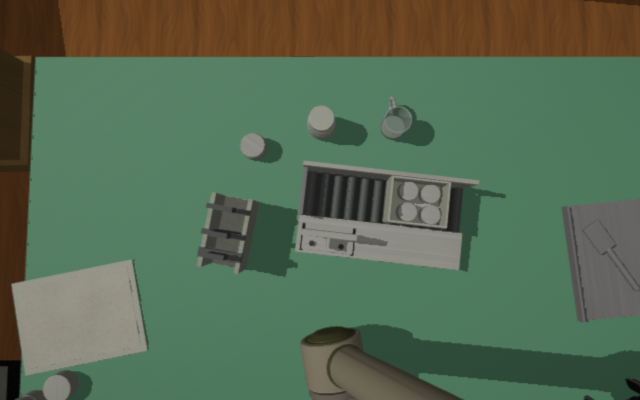

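View pics/scene0.png

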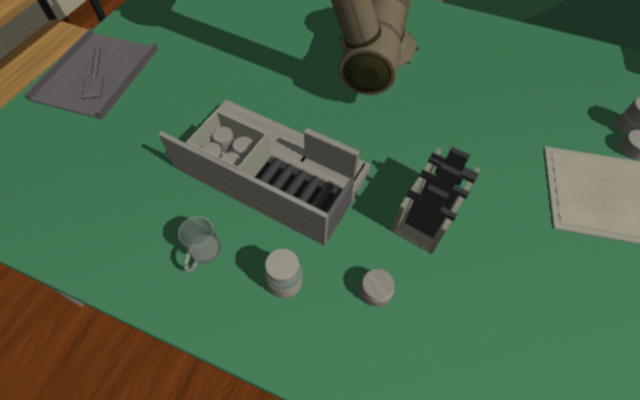

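The top view shows the lane at about (300–475, 160–268), with the tote at (418, 203), the short fence at (328, 232) and the rack at (228, 233). The tabs are along x. The tin is at (253, 146), the jar at (321, 122) and the beaker at (396, 122). The scene view agrees. Next I'll enlarge the top view to pick corners.

```bash
cat > h.py <<'E'
import numpy as np,cv2
from rig import env,optics
def rays(name,px,c=None):
    c=c or optics.calibration(name);f=200/np.tan(np.radians(c["fov_y"]/2))
    p=np.atleast_2d(px).astype(float)-[c["cx"],c["cy"]]
    if name=="wrist":
        r=np.linalg.norm(p,axis=1);th=r/f
        d=np.c_[p/np.maximum(r,1e-9)[:,None]*np.sin(th)[:,None],np.cos(th)]
    else: d=np.c_[p/f,np.ones(len(p))]
    T=np.array(c["T"]);return T[:3,3],d@T[:3,:3].T
def onplane(name,px,z,c=None):
    o,d=rays(name,px,c);return (o+d*((z-o[2])/d[:,2])[:,None])
def proj(name,P,c=None):
    c=c or optics.calibration(name);f=200/np.tan(np.radians(c["fov_y"]/2));T=np.array(c["T"])
    q=(np.atleast_2d(P)-T[:3,3])@T[:3,:3]
    if name=="wrist":
        r=np.linalg.norm(q[:,:2],axis=1);th=np.arctan2(r,q[:,2]);uv=q[:,:2]/np.maximum(r,1e-9)[:,None]*(th*f)[:,None]
    else: uv=q[:,:2]/q[:,2:]*f
    return uv+[c["cx"],c["cy"]]
E
python3 - <<'E'
import cv2
im=cv2.imread("pics/top0.png")[155:280,190:490]
cv2.imwrite("pics/crop0.png",cv2.convertScaleAbs(cv2.resize(im,(780,325),interpolation=cv2.INTER_CUBIC),alpha=1.3,beta=10))
E
```

```text
(no output)
```

View pics/crop0.png

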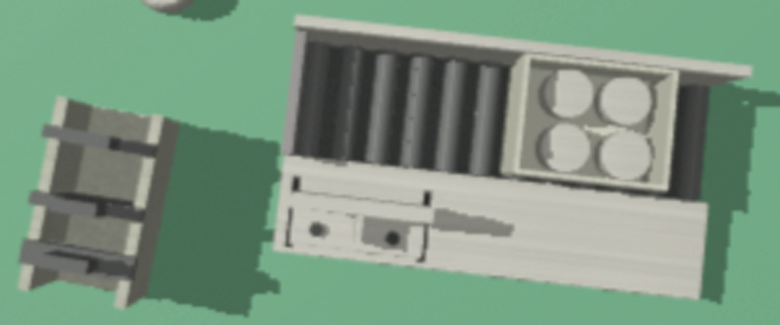

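```bash
python3 - <<'E'
from h import *
c=lambda p:np.array(p,float)/2.6+[190-.3,155-.3]
L=np.array([[-57,180],[-152,180],[-152,-240],[-57,-240]])/1e3
W=onplane("top",c([[286,156],[275,250],[697,298],[708,203]]),.04)[:,:2]
a=L-L.mean(0);b=W-W.mean(0)
th=np.arctan2((a[:,0]*b[:,1]-a[:,1]*b[:,0]).sum(),(a*b).sum());R=np.array([[np.cos(th),-np.sin(th)],[np.sin(th),np.cos(th)]])
t=W.mean(0)-R@L.mean(0);print("lane",t,np.degrees(th),"res",(W-L@R.T-t)*1e3)
tl=lambda p,z:np.round((onplane("top",c(p),z)[:,:2]-t)@R*1e3,1)
print("tote rim",tl([[520,54],[679,69],[669,190],[514,176]],.125))
print("fence top",tl([[298,192],[433,208],[432,221],[297,205]],.13))
print("stop",tl([[304,30],[294,157],[285,156]],.095))
print("rack world",onplane("top",c([[60,97],[165,115],[118,307],[22,291]]),.11))
s=env.observe();print(s["time_s"])
np.savez("lane.npz",t=t,th=th)
E
```

```text
lane [ 0.60310603 -0.0629707 ] -6.460709225943465 res [[-1.37879508 -1.28742658]
 [ 0.78325096 -1.43918792]
 [ 1.15706293  2.48733231]
 [-0.56151881  0.23928219]]
tote rim [[  57.1  -27.8]
 [  59.6 -173.7]
 [ -51.3 -174.7]
 [ -54.4  -33.6]]
fence top [[ -90.7  159.5]
 [ -91.4   36.8]
 [-103.1   36.5]
 [-102.4  159. ]]
stop [[ 60.9 172.6]
 [-59.2 168.2]
 [-59.2 176.7]]
rack world [[0.61853687 0.32712998 0.11      ]
 [0.60178846 0.2296761  0.11      ]
 [0.42590407 0.27083125 0.11      ]
 [0.44044535 0.35890205 0.11      ]]
0.1
```

```bash
cat >> h.py <<'E'
D=np.load("lane.npz");LT,TH=D["t"],float(D["th"])
RL=np.array([[np.cos(TH),-np.sin(TH)],[np.sin(TH),np.cos(TH)]])
def l2w(x,y): return RL@np.array([x,y])+LT
def w2l(p): return (np.asarray(p)[...,:2]-LT)@RL
def go(p,yaw):
    "units to get TCP to p (world) with tool x at world yaw deg: roll first, then linear"
    s=env.observe();R=s["tool_rot"];y0=np.degrees(np.arctan2(R[1,0],R[0,0]))
    a=np.radians(yaw);d=np.array(p)-s["position"];X=np.array([np.cos(a),np.sin(a),0]);Y=np.array([np.sin(a),-np.cos(a),0])
    print("roll",round(-(yaw-y0)/5,2),"lin",np.round([d@X/.04,d@Y/.04,-d[2]/.04],3),"norm",np.linalg.norm(d)/.04)
def st():
    s=env.observe();R=s["tool_rot"];print("t",s["time_s"],"lane mm",np.round(w2l(s["position"])*1e3,1),"z",round(s["position"][2]*1e3,1),"yaw",np.degrees(np.arctan2(R[1,0],R[0,0])),"F",s["ft_force"],"grip",s["grip_width"],s["gripper_force"])
E
python3 -m jog '[{"roll":0.95},{"roll":0.95},{"roll":0.95},{"roll":0.95},{"roll":0.95},{"roll":0.95},{"linear":[0.58,-0.44,0]},{"linear":[0.58,-0.44,0]},{"linear":[0.58,-0.44,0]},{"linear":[0.58,-0.44,0]},{"linear":[0.58,-0.44,0]},{"linear":[0.58,-0.44,0]}]' -1
python3 -m jog '[{"linear":[0.58,-0.44,0]},{"linear":[0.58,-0.44,0]},{"linear":[0.58,-0.44,0]},{"linear":[0.58,-0.44,0]},{"linear":[0.58,-0.44,0]},{"linear":[0.58,-0.44,0]},{"linear":[0.58,-0.44,0]},{"linear":[0.58,-0.44,0]},{"linear":[0.58,-0.44,0]},{}]'
python3 -c "
from h import *
st();go([*l2w(.005,-.225),.07],np.degrees(TH))"
```

```text
t 0.1 lane mm [-345.4 -489.1] z 196.8 yaw 21.875533056734863 F [0.45951304 0.30271067 0.75701443] grip 0.08537584216768655 0.0
roll 5.67 lin [ 8.76  -6.603  3.17 ] norm 11.418419490775758invalid input
invalid input
```

```bash

python3 -m jog '[{"linear":[0,0,0],"roll":0.95},{"linear":[0,0,0],"roll":0.95},{"linear":[0,0,0],"roll":0.95},{"linear":[0,0,0],"roll":0.95},{"linear":[0,0,0],"roll":0.95},{"linear":[0,0,0],"roll":0.95},{"linear":[0.58,-0.44,0],"roll":0},{"linear":[0.58,-0.44,0],"roll":0},{"linear":[0.58,-0.44,0],"roll":0},{"linear":[0.58,-0.44,0],"roll":0},{"linear":[0.58,-0.44,0],"roll":0},{"linear":[0.58,-0.44,0],"roll":0}]' -1
python3 -m jog '[{"linear":[0.58,-0.44,0],"roll":0},{"linear":[0.58,-0.44,0],"roll":0},{"linear":[0.58,-0.44,0],"roll":0},{"linear":[0.58,-0.44,0],"roll":0},{"linear":[0.58,-0.44,0],"roll":0},{"linear":[0.58,-0.44,0],"roll":0},{"linear":[0.58,-0.44,0],"roll":0},{"linear":[0.58,-0.44,0],"roll":0},{"linear":[0.58,-0.44,0],"roll":0},{"linear":[0,0,0],"roll":0},{"linear":[0,0,0],"roll":0}]'
python3 -c "
from h import *
st();go([*l2w(.005,-.225),.07],np.degrees(TH))
cv2.imwrite('pics/w0.png',optics.get_image('wrist')[:,:,::-1])"
```

```text
time_s: 1.1
position: [0.3564, -0.4205, 0.197]
tool_rot: [[0.993, -0.116, -0.0], [-0.116, -0.993, 0.001], [-0.0, -0.001, -1.0]]
ft_force: [-0.9, -0.3, -0.0]
grip_width: 0.0003
gripper_force: 0.0
time_s: 2.02
position: [0.5817, -0.2873, 0.1964]
tool_rot: [[0.994, -0.113, -0.001], [-0.113, -0.994, 0.001], [-0.001, -0.001, -1.0]]
ft_force: [0.4, -0.8, 0.4]
grip_width: 0.0001
gripper_force: 0.0
t 2.0167 lane mm [   4.  -225.3] z 196.4 yaw -6.498270588165311 F [ 0.38337327 -0.75437412  0.36521319] grip 0.00010835720579130783 0.0
roll -0.01 lin [ 0.026 -0.007  3.16 ] norm 3.1601054899632977
```

View pics/w0.png

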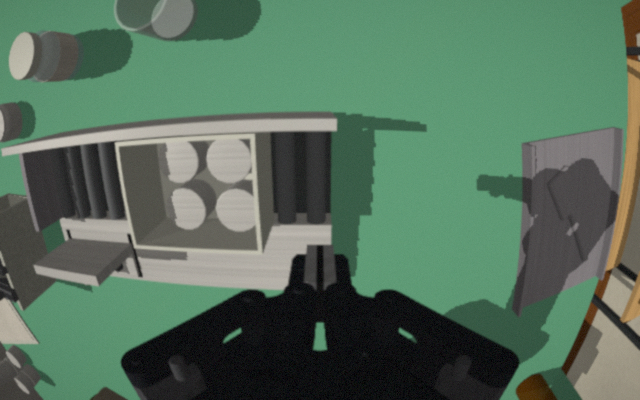

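The wrist view shows the fingers just clear of the tote's open end (rim's right edge at u≈260, rollers at 300). I'll descend and push.

```bash

python3 -m jog '[{"linear":[0,0,0.53],"roll":0},{"linear":[0,0,0.53],"roll":0},{"linear":[0,0,0.53],"roll":0},{"linear":[0,0,0.53],"roll":0},{"linear":[0,0,0.53],"roll":0},{"linear":[0,0,0.5],"roll":0},{"linear":[0,-0.2,0],"roll":0},{"linear":[0,-0.2,0],"roll":0},{"linear":[0,-0.2,0],"roll":0},{"linear":[0,-0.2,0],"roll":0},{"linear":[0,-0.2,0],"roll":0},{"linear":[0,-0.2,0],"roll":0}]' -1
python3 -m jog '[{"linear":[0,-0.25,0],"roll":0},{"linear":[0,-0.25,0],"roll":0},{"linear":[0,-0.25,0],"roll":0},{"linear":[0,-0.25,0],"roll":0},{"linear":[0,-0.25,0],"roll":0},{"linear":[0,-0.25,0],"roll":0},{"linear":[0,-0.25,0],"roll":0},{"linear":[0,-0.25,0],"roll":0},{"linear":[0,-0.25,0],"roll":0},{"linear":[0,-0.25,0],"roll":0},{"linear":[0,-0.25,0],"roll":0},{"linear":[0,-0.25,0],"roll":0}]'
python3 -m jog '[{"linear":[0,-0.2,0],"roll":0},{"linear":[0,-0.2,0],"roll":0},{"linear":[0,-0.2,0],"roll":0},{"linear":[0,-0.15,0],"roll":0},{"linear":[0,-0.1,0],"roll":0},{"linear":[0,-0.1,0],"roll":0},{"linear":[0,-0.1,0],"roll":0},{"linear":[0,-0.1,0],"roll":0},{"linear":[0,-0.1,0],"roll":0}]'
python3 -c "
from h import *
st()
im=optics.get_image('top');im=im[155:280,190:490,::-1]
cv2.imwrite('pics/t1.png',cv2.convertScaleAbs(cv2.resize(im,(780,325),interpolation=cv2.INTER_CUBIC),alpha=1.3,beta=10))"
```

```text
time_s: 3.07
position: [0.5871, -0.2402, 0.0726]
tool_rot: [[0.993, -0.115, 0.002], [-0.115, -0.993, -0.002], [0.002, 0.002, -1.0]]
ft_force: [-0.1, -2.2, 2.5]
grip_width: -0.0003
gripper_force: 1.2
time_s: 4.07
position: [0.6004, -0.1204, 0.0713]
tool_rot: [[0.993, -0.115, -0.0], [-0.115, -0.993, 0.0], [-0.0, -0.0, -1.0]]
ft_force: [1.1, -2.1, 2.0]
grip_width: 0.0002
gripper_force: 1.3
time_s: 4.82
position: [0.6061, -0.0715, 0.0712]
tool_rot: [[0.993, -0.116, -0.0], [-0.116, -0.993, 0.0], [-0.0, -0.0, -1.0]]
ft_force: [-0.4, -0.5, 1.7]
grip_width: -0.0001
gripper_force: 0.8
t 4.8167 lane mm [ 3.9 -8.1] z 71.2 yaw -6.638356113092434 F [-0.35098799 -0.53577946  1.666953  ] grip -8.134438479875844e-05 0.8002480678260326
```

View pics/t1.png

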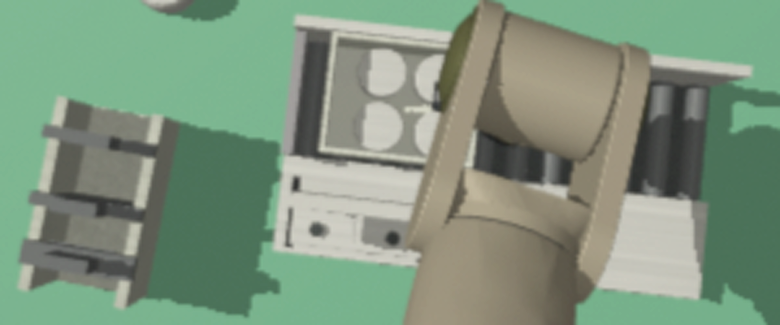

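The tote's leading rim is at u≈330 and the stop is at u≈297, so it still has about 25–30 mm to go. I'll continue slowly.

```bash

python3 -m jog '[{"linear":[0,-0.1,0],"roll":0},{"linear":[0,-0.1,0],"roll":0},{"linear":[0,-0.1,0],"roll":0},{"linear":[0,-0.1,0],"roll":0},{"linear":[0,-0.06,0],"roll":0},{"linear":[0,-0.06,0],"roll":0},{"linear":[0,-0.06,0],"roll":0}]'
python3 -m jog '[{"linear":[0,-0.04,0],"roll":0},{"linear":[0,-0.04,0],"roll":0},{"linear":[0,-0.04,0],"roll":0},{"linear":[0,-0.04,0],"roll":0}]'
python3 -c "
from h import *
st()"
```

```text
time_s: 5.45
position: [0.6088, -0.0484, 0.0712]
tool_rot: [[0.993, -0.115, -0.0], [-0.115, -0.993, 0.0], [-0.0, -0.0, -1.0]]
ft_force: [-0.3, -0.8, -1.1]
grip_width: -0.0001
gripper_force: 0.5
time_s: 5.78
position: [0.6091, -0.0456, 0.0716]
tool_rot: [[0.993, -0.116, -0.001], [-0.116, -0.993, -0.006], [-0.001, 0.006, -1.0]]
ft_force: [-7.5, -22.2, 3.2]
grip_width: 0.0
gripper_force: 11.3
t 5.7833 lane mm [ 4. 18.] z 71.6 yaw -6.650982296322758 F [ -7.45557616 -22.21946192   3.21288177] grip 2.8252923087853496e-05 11.266275644302368
```

```bash

python3 -m jog '[{"linear":[0,0,0],"roll":0},{"linear":[0,0,0],"roll":0},{"linear":[0,0.1,0],"roll":0},{"linear":[0,0.1,0],"roll":0},{"linear":[0,0.2,0],"roll":0},{"linear":[0,0.2,-0.5],"roll":0},{"linear":[0,0,-0.8],"roll":0},{"linear":[0,0,-0.8],"roll":0},{"linear":[0,0,-0.8],"roll":0},{"linear":[0,0,-0.8],"roll":0},{"linear":[0,0,-0.8],"roll":0}]' 1
python3 -c "
from h import *
st();go([*l2w(-.13,.1),.25],np.degrees(TH))"
```

```text
time_s: 6.7
position: [0.6066, -0.0659, 0.2532]
tool_rot: [[0.993, -0.115, 0.001], [-0.115, -0.993, 0.0], [0.001, -0.0, -1.0]]
ft_force: [0.1, -0.5, -0.8]
grip_width: 0.0851
gripper_force: 0.0
t 6.7 lane mm [ 3.8 -2.6] z 253.2 yaw -6.625580064825372 F [ 0.11154577 -0.51231698 -0.84693459] grip 0.08513517622148482 0.0
roll -0.03 lin [-3.346 -2.564  0.08 ] norm 4.21610550483875
```

```bash

python3 -m jog '[{"linear":[-0.48,-0.37,0],"roll":0},{"linear":[-0.48,-0.37,0],"roll":0},{"linear":[-0.48,-0.37,0],"roll":0},{"linear":[-0.48,-0.37,0],"roll":0},{"linear":[-0.48,-0.37,0],"roll":0},{"linear":[-0.48,-0.37,0],"roll":0},{"linear":[-0.48,-0.37,0],"roll":0},{"linear":[0,0,0],"roll":0},{"linear":[0,0,0],"roll":0},{"linear":[0,0,0],"roll":0}]' 1
python3 -c "
from h import *
st();c=optics.calibration('wrist');im=optics.get_image('wrist')[:,:,::-1]
np.savez('w1.npz',**c)
cv2.imwrite('pics/w1.png',im)
cv2.imwrite('pics/w1v.png',cv2.convertScaleAbs(im,alpha=1.3,beta=10))
print(np.round(proj('wrist',[[*l2w(a/1e3,b/1e3),z/1e3] for a,b,z in [(60,30,125),(60,180,125),(-57,170,95),(60,170,95),(-91,35,130),(-91,165,130),(60,170,125),(-50,170,125),(-50,30,125)]],c)))
go([.424,.317,.25],-11.7)"
```

```text
time_s: 7.53
position: [0.4858, 0.052, 0.2515]
tool_rot: [[0.993, -0.115, 0.001], [-0.115, -0.993, -0.0], [0.001, -0.0, -1.0]]
ft_force: [-0.4, -0.3, -0.3]
grip_width: 0.0855
gripper_force: 0.0
t 7.5333 lane mm [-129.5  101. ] z 251.5 yaw -6.622905887873278 F [-0.44723485 -0.33352817 -0.26592328] grip 0.08552870688201727 0.0
[[392.  -4.]
 [239.  -3.]
 [256. 108.]
 [255.   4.]
 [387. 144.]
 [255. 144.]
 [249.  -4.]
 [249. 103.]
 [392. 102.]]
roll 1.01 lin [-2.861 -6.18   0.033] norm 6.80980015256513
```

View pics/w1v.png

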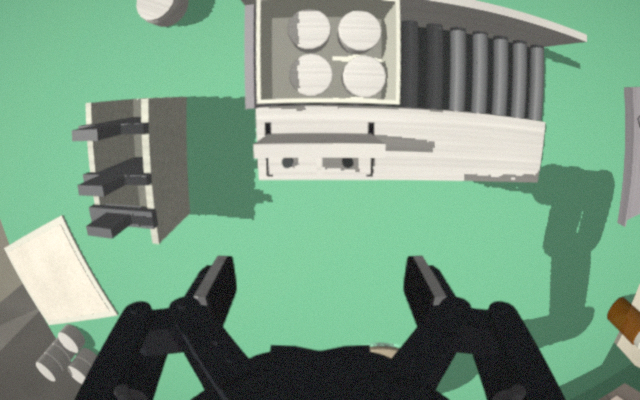

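Tote near rim is at v≈104 (u 255–400), the fence top at v≈137–145 (u 255–388), and the three pieces in the rack are on the left. I'll get the edges from intensity profiles.

```bash

python3 - <<'E'
from h import *
im=cv2.imread('pics/w1.png');g=cv2.cvtColor(im,cv2.COLOR_BGR2GRAY)
for u in (275,320,345,365,380): print(u,"v90..165",g[90:165,u-2:u+3].mean(1).astype(int).tolist())
print("row50",g[45:55,235:280].mean(0).astype(int).tolist())
print("row50R",g[45:55,385:420].mean(0).astype(int).tolist())
E
```

```text
275 v90..165 [111, 110, 110, 110, 111, 110, 109, 114, 131, 159, 179, 181, 160, 104, 64, 65, 85, 113, 146, 168, 169, 169, 170, 171, 175, 177, 178, 177, 176, 171, 169, 167, 165, 164, 166, 169, 170, 169, 168, 168, 169, 167, 160, 131, 102, 90, 87, 89, 87, 88, 86, 88, 94, 121, 151, 168, 171, 171, 169, 171, 170, 171, 169, 170, 169, 171, 170, 171, 173, 172, 173, 172, 169, 165, 164]
320 v90..165 [169, 164, 150, 129, 114, 109, 113, 129, 155, 179, 185, 172, 122, 69, 62, 102, 140, 162, 167, 169, 169, 170, 171, 173, 176, 177, 176, 176, 176, 171, 169, 165, 165, 165, 167, 167, 168, 168, 166, 167, 166, 162, 148, 114, 94, 88, 88, 88, 88, 87, 87, 85, 97, 132, 157, 169, 171, 171, 172, 172, 171, 171, 174, 171, 171, 172, 170, 166, 163, 164, 163, 163, 162, 161, 161]
345 v90..165 [104, 106, 107, 110, 111, 112, 113, 126, 160, 180, 183, 174, 134, 78, 53, 71, 96, 125, 157, 167, 169, 170, 173, 173, 175, 175, 177, 177, 176, 173, 169, 166, 166, 167, 168, 169, 167, 168, 167, 166, 167, 164, 151, 119, 94, 88, 88, 87, 87, 88, 86, 88, 103, 142, 166, 172, 173, 174, 172, 173, 172, 172, 173, 172, 171, 174, 164, 136, 75
[... 460 characters left out ...]
3, 172, 181, 174, 137, 87, 64, 77, 99, 126, 157, 167, 167, 170, 173, 174, 173, 174, 175, 177, 176, 174, 169, 168, 167, 168, 170, 169, 169, 166, 166, 166, 167, 167, 165, 149, 118, 103, 100, 98, 99, 94, 92, 92, 116, 158, 172, 173, 171, 172, 172, 171, 173, 172, 173, 173, 172, 173, 171, 165, 163, 165, 167, 167, 165, 164]
row50 [127, 127, 127, 127, 127, 127, 126, 126, 128, 126, 126, 125, 124, 125, 126, 125, 124, 118, 94, 69, 94, 149, 176, 180, 166, 126, 87, 77, 76, 78, 77, 77, 77, 77, 77, 79, 88, 102, 109, 110, 110, 110, 110, 111, 111]
row50R [116, 139, 146, 147, 147, 147, 147, 147, 146, 146, 152, 165, 177, 179, 164, 118, 64, 41, 40, 43, 45, 46, 47, 48, 50, 50, 53, 51, 49, 48, 48, 47, 43, 39, 33]
```

```bash

python3 - <<'E'
from h import *
c=dict(np.load('w1.npz'))
f=lambda p,z:np.round(w2l(onplane("wrist",p,z,c))*1e3,1).tolist()
print("fence top face edge",f([[275,142.6],[320,142.6],[345,142.5],[365,142.8],[380,143]],.13))
print("fence bottom",f([[275,133.2],[320,132.8],[345,132.8],[365,133.2]],.04))
print("tote near rim",f([[275,102.8],[320,102.1],[345,102.3],[365,102.8],[380,103.4]],.125))
print("tote ends",f([[255.7,50],[400,50]],.125))
print("far fence inner: ledge edge? stop",f([[253.3,50]],.095))
E
```

```text
fence top face edge [[-90.1, 144.5], [-90.5, 100.7], [-90.4, 76.5], [-90.5, 56.9], [-90.4, 42.0]]
fence bottom [[-91.0, 157.5], [-91.2, 100.7], [-91.1, 69.4], [-91.2, 44.0]]
tote near rim [[-51.3, 144.3], [-51.3, 100.6], [-51.4, 76.5], [-51.5, 57.0], [-51.6, 42.2]]
tote ends [[2.2, 162.6], [3.1, 22.6]]
far fence inner: ledge edge? stop [[7.3, 171.4]]
```

The tote's rear rim is at lane y≈22.6 and its front at 162.6, so it crept back about 7 mm when the fingers opened as I retreated. I'll push again and retreat with the fingers shut.

```bash

python3 -m jog '[{"linear":[0.42,0.35,0],"roll":0},{"linear":[0.42,0.35,0],"roll":0},{"linear":[0.42,0.35,0],"roll":0},{"linear":[0.42,0.35,0],"roll":0},{"linear":[0.42,0.35,0],"roll":0},{"linear":[0.42,0.35,0],"roll":0},{"linear":[0.42,0.35,0],"roll":0},{"linear":[0.42,0.35,0],"roll":0},{"linear":[0,0,0.6],"roll":0},{"linear":[0,0,0.6],"roll":0},{"linear":[0,0,0.6],"roll":0},{"linear":[0,0,0.6],"roll":0}]' -1
python3 -m jog '[{"linear":[0,0,0.6],"roll":0},{"linear":[0,0,0.6],"roll":0},{"linear":[0,0,0.6],"roll":0},{"linear":[0,0,0.3],"roll":0},{"linear":[0,-0.1,0],"roll":0},{"linear":[0,-0.1,0],"roll":0},{"linear":[0,-0.1,0],"roll":0},{"linear":[0,-0.07,0],"roll":0},{"linear":[0,-0.07,0],"roll":0}]'
python3 -c "
from h import *
st()"
```

```text
time_s: 8.58
position: [0.6062, -0.0756, 0.1536]
tool_rot: [[0.993, -0.117, -0.0], [-0.117, -0.993, 0.0], [-0.0, -0.0, -1.0]]
ft_force: [0.9, -0.2, 0.4]
grip_width: 0.0003
gripper_force: 0.0
time_s: 9.33
position: [0.6085, -0.0568, 0.0724]
tool_rot: [[0.993, -0.115, 0.002], [-0.115, -0.993, -0.001], [0.002, 0.0, -1.0]]
ft_force: [-0.2, 0.1, -0.0]
grip_width: -0.0003
gripper_force: 0.0
t 9.3333 lane mm [4.7 6.8] z 72.4 yaw -6.609712951746345 F [-0.24740584  0.05826365 -0.02217921] grip -0.00026502354982330193 0.0
```

```bash

python3 -m jog '[{"linear":[0,-0.04,0],"roll":0},{"linear":[0,-0.04,0],"roll":0},{"linear":[0,-0.04,0],"roll":0},{"linear":[0,-0.04,0],"roll":0},{"linear":[0,-0.03,0],"roll":0},{"linear":[0,-0.03,0],"roll":0},{"linear":[0,-0.03,0],"roll":0}]'
python3 -m jog '[{"linear":[0,-0.03,0],"roll":0},{"linear":[0,-0.03,0],"roll":0},{"linear":[0,0,0],"roll":0},{"linear":[0,0,0],"roll":0}]'
python3 -c "
from h import *
st()"
```

```text
time_s: 9.92
position: [0.6091, -0.0471, 0.0713]
tool_rot: [[0.993, -0.115, 0.0], [-0.115, -0.993, -0.0], [0.0, 0.0, -1.0]]
ft_force: [-0.2, -0.3, 1.8]
grip_width: -0.0002
gripper_force: 0.6
time_s: 10.25
position: [0.6093, -0.0458, 0.0714]
tool_rot: [[0.993, -0.116, -0.0], [-0.116, -0.993, -0.002], [-0.0, 0.002, -1.0]]
ft_force: [-1.1, -6.1, 1.2]
grip_width: -0.0002
gripper_force: 3.1
t 10.25 lane mm [ 4.2 17.7] z 71.4 yaw -6.643968509147885 F [-1.14465021 -6.10792677  1.22299363] grip -0.0001662916384358193 3.1177760660648346
```

```bash

python3 -m jog '[{"linear":[0,0.02,0],"roll":0},{"linear":[0,0.02,0],"roll":0},{"linear":[0,0.02,0],"roll":0},{"linear":[0,0.05,0],"roll":0},{"linear":[0,0.1,0],"roll":0},{"linear":[0,0.2,-0.2],"roll":0},{"linear":[0,0,-0.8],"roll":0},{"linear":[0,0,-0.8],"roll":0},{"linear":[0,0,-0.8],"roll":0},{"linear":[0,0,-0.8],"roll":0},{"linear":[0,0,-0.8],"roll":0}]' -1
python3 -m jog '[{"linear":[-0.48,-0.37,0],"roll":0},{"linear":[-0.48,-0.37,0],"roll":0},{"linear":[-0.48,-0.37,0],"roll":0},{"linear":[-0.48,-0.37,0],"roll":0},{"linear":[-0.48,-0.37,0],"roll":0},{"linear":[-0.48,-0.37,0],"roll":0},{"linear":[-0.48,-0.37,0],"roll":0},{"linear":[0,0,0],"roll":0},{"linear":[0,0,0],"roll":0}]' 1
python3 - <<'E'
from h import *
st();c=optics.calibration('wrist');im=optics.get_image('wrist')[:,:,::-1]
np.savez('w2.npz',**c);cv2.imwrite('pics/w2.png',im);g=im.mean(2)
print("row50",g[45:55,235:280].mean(0).astype(int).tolist())
print("row50R",g[45:55,380:425].mean(0).astype(int).tolist())
f=lambda p,z:np.round(w2l(onplane("wrist",p,z,c))*1e3,1).tolist()
print(f([[u,50] for u in range(245,260)],.125));print(f([[u,50] for u in range(380,405,4)],.125))
go([.424,.317,.25],-11.7)
E
```

```text
time_s: 11.17
position: [0.607, -0.0616, 0.2418]
tool_rot: [[0.993, -0.116, 0.001], [-0.116, -0.993, -0.0], [0.001, 0.0, -1.0]]
ft_force: [-0.1, -0.1, 1.5]
grip_width: -0.0001
gripper_force: 0.0
time_s: 11.92
position: [0.4856, 0.0575, 0.2403]
tool_rot: [[0.993, -0.114, 0.002], [-0.114, -0.993, -0.0], [0.002, 0.0, -1.0]]
ft_force: [-0.3, -0.1, -0.4]
grip_width: 0.0855
gripper_force: 0.0
t 11.9167 lane mm [-130.3  106.5] z 240.3 yaw -6.568673930232689 F [-0.26946634 -0.11498849 -0.41935086] grip 0.08547802907605459 0.0
row50 [117, 117, 117, 117, 117, 117, 118, 117, 117, 118, 118, 121, 125, 128, 140, 160, 176, 179, 167, 130, 91, 77, 76, 75, 75, 76, 75, 75, 75, 76, 77, 79, 91, 103, 108, 108, 108, 108, 109, 109, 109, 109, 109, 109, 110]
row50R [94, 83, 85, 100, 125, 140, 144, 144, 144, 143, 144, 144, 144, 144, 147, 159, 173, 176, 171, 141, 83, 41, 32, 34, 32, 31, 33, 34, 38, 41, 43, 44, 45, 47, 47, 49, 53, 51, 52, 51, 49, 49, 47, 47, 42]
[[0.4, 176.2], [0.3, 175.2], [0.2, 174.3], [0.2, 173.3], [0.1, 172.3], [0.0, 171.4], [-0.1, 170.4], [-0.1, 169.4], [-0.2, 168.5], [-0.3, 167.5], [-0.3, 166.6], [-0.4, 165.6], [-0.5, 164.7], [-0.5, 163.7], [-0.6, 162.8]]
[[-0.8, 50.3], [-0.5, 46.5], [-0.3, 42.7], [-0.0, 38.8], [0.3, 34.9], [0.6, 31.0], [0.9, 27.1]]
roll 1.02 lin [-2.841 -6.051 -0.25 ] norm 6.689384250082345
```

Tote is home (front edge about 171, rear about 31). The gap is about 40 mm, so both spacers are needed. Next is the rack.

```bash

python3 -m jog '[{"linear":[0,0,0],"roll":1},{"linear":[-0.29,-0.6,0],"roll":0},{"linear":[-0.29,-0.6,0],"roll":0},{"linear":[-0.29,-0.6,0],"roll":0},{"linear":[-0.29,-0.6,0],"roll":0},{"linear":[-0.29,-0.6,0],"roll":0},{"linear":[-0.29,-0.6,0],"roll":0},{"linear":[-0.29,-0.6,0],"roll":0},{"linear":[-0.29,-0.6,0],"roll":0},{"linear":[-0.29,-0.6,0],"roll":0},{"linear":[-0.29,-0.6,0],"roll":0},{"linear":[0,0,0],"roll":0}]' 1
python3 -m jog '[{"linear":[0,0,0],"roll":0},{"linear":[0,0,0],"roll":0}]'
python3 - <<'E'
from h import *
st();c=optics.calibration('wrist');im=optics.get_image('wrist')[:,:,::-1]
np.savez('w3.npz',**c);cv2.imwrite('pics/w3.png',im)
cr=im[0:240,200:500];cv2.imwrite("pics/w3v.png",cv2.convertScaleAbs(cv2.resize(cr,None,fx=2.5,fy=2.5,interpolation=cv2.INTER_CUBIC),alpha=1.8,beta=15))
E
```

```text
time_s: 12.97
position: [0.4206, 0.3186, 0.239]
tool_rot: [[0.98, -0.199, -0.0], [-0.199, -0.98, 0.001], [-0.001, -0.001, -1.0]]
ft_force: [-0.2, 0.2, -0.3]
grip_width: 0.0857
gripper_force: 0.0
time_s: 13.13
position: [0.4215, 0.3151, 0.2391]
tool_rot: [[0.979, -0.202, -0.0], [-0.202, -0.979, -0.0], [-0.0, 0.0, -1.0]]
ft_force: [0.6, -0.5, -0.3]
grip_width: 0.0856
gripper_force: 0.0
t 13.1333 lane mm [-223.   355.3] z 239.1 yaw -11.669023876049149 F [ 0.567394   -0.49481397 -0.2587416 ] grip 0.08563319185432021 0.0
```

View pics/w3v.png

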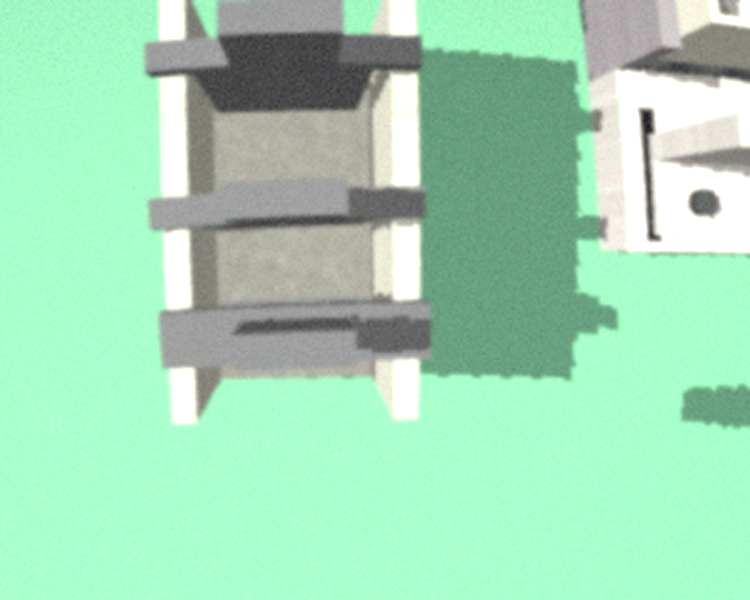

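The bottom piece (v≈305–365 in the crop) has the thick bar, so it is the wedge. The middle (v≈190–228) and far (v≈40–75) pieces are the spacers. I'll compute positions from the bar corners.

```bash
python3 - <<'E'
from h import *
c=dict(np.load('w3.npz'))
w=lambda p,z:onplane("wrist",np.array(p)/2.5+[199.7,-.3],z,c)
for n,p in dict(far=[[146,43],[420,36],[421,67],[150,75]],mid=[[150,200],[425,188],[425,217],[151,229]],wedge=[[160,312],[430,303],[430,357],[163,366]]).items():
    q=w(p,.122)[:,:2];m=q.mean(0);d=(q[0]+q[3]-q[1]-q[2])/2
    print(n,m.round(4),"len",np.linalg.norm(d).round(4),"thick",np.linalg.norm(q[0]-q[3]).round(4),"yaw",np.degrees(np.arctan2(d[1],d[0]))-90)
q=w([[225,184],[348,178],[350,212]],.167);print("tab mid",q.round(4))
q=w([[172,422],[418,418]],.11);print("rack ends",q.round(4))
E
```

```text
far [0.577  0.2892] len 0.1019 thick 0.0133 yaw -10.39683473437286
mid [0.5178 0.3001] len 0.1029 thick 0.0112 yaw -9.30841818827625
wedge [0.4697 0.307 ] len 0.1028 thick 0.021 yaw -9.737378698257686
tab mid [[0.5265 0.3176 0.167 ]
 [0.5204 0.2794 0.167 ]
 [0.5095 0.2809 0.167 ]]
rack ends [[0.4433 0.364  0.11  ]
 [0.4247 0.2655 0.11  ]]
```

```bash
python3 -c "
from h import *
go([.5178,.3001,.20],-10)"
```

```text
roll -0.34 lin [ 2.435 -0.054  0.981] norm 2.625902095368868
```

```bash

python3 -m jog '[{"linear":[0,0,0],"roll":-0.34},{"linear":[0.4,-0.01,0],"roll":0},{"linear":[0.4,-0.01,0],"roll":0},{"linear":[0.4,-0.01,0],"roll":0},{"linear":[0.4,-0.01,0.15],"roll":0},{"linear":[0.4,-0.01,0.4],"roll":0},{"linear":[0.4,0,0.43],"roll":0},{"linear":[0,0,0],"roll":0},{"linear":[0,0,0],"roll":0}]' 1
python3 -c "
from h import *
go([.5178,.3001,.130],-10)"
python3 -m jog '[{"linear":[0,0,0.35],"roll":0},{"linear":[0,0,0.35],"roll":0},{"linear":[0,0,0.35],"roll":0},{"linear":[0,0,0.35],"roll":0},{"linear":[0,0,0.33],"roll":0},{"linear":[0,0,0],"roll":0},{"linear":[0,0,0],"roll":0}]' 1
python3 -c "
from h import *
go([.5178,.3001,.130],-10);st()"
```

```text
time_s: 13.93
position: [0.516, 0.2999, 0.1994]
tool_rot: [[0.985, -0.175, -0.002], [-0.175, -0.985, -0.001], [-0.002, 0.001, -1.0]]
ft_force: [-0.0, 0.3, -0.0]
grip_width: 0.0857
gripper_force: 0.0
roll -0.01 lin [ 0.044 -0.012  1.735] norm 1.7356791765214072
time_s: 14.52
position: [0.5154, 0.3012, 0.1321]
tool_rot: [[0.985, -0.172, 0.001], [-0.172, -0.985, 0.0], [0.001, -0.0, -1.0]]
ft_force: [-0.1, -0.1, 0.5]
grip_width: 0.0855
gripper_force: 0.0
roll 0.01 lin [0.063 0.017 0.052] norm 0.08301072916781528
t 14.5167 lane mm [-128.1  352. ] z 132.1 yaw -9.92961818646109 F [-0.13071169 -0.08107028  0.52494513] grip 0.08551214496802047 0.0
```

```bash

python3 -m jog '[{"linear":[0.06,0,0.05],"roll":0},{"linear":[0,0,0],"roll":0},{"linear":[0,0,0],"roll":0},{"linear":[0,0,0],"roll":0},{"linear":[0,0,0],"roll":0},{"linear":[0,0,0],"roll":0},{"linear":[0,0,0],"roll":0}]' -1 50
python3 -m jog '[{"linear":[0,0,-0.2],"roll":0},{"linear":[0,0,-0.4],"roll":0},{"linear":[0,0,-0.5],"roll":0},{"linear":[0,0,-0.5],"roll":0},{"linear":[0,0,-0.5],"roll":0},{"linear":[0,0,-0.5],"roll":0},{"linear":[0,0,-0.5],"roll":0},{"linear":[0,0,-0.5],"roll":0},{"linear":[0,0,-0.4],"roll":0},{"linear":[0,0,0],"roll":0}]'
python3 -c "
from h import *
st()
go([*l2w(-.080,.100),.285],-6.6)
"
```

```text
time_s: 15.1
position: [0.5184, 0.3009, 0.13]
tool_rot: [[0.985, -0.172, 0.002], [-0.172, -0.985, 0.0], [0.002, -0.001, -1.0]]
ft_force: [-0.2, -1.0, 5.7]
grip_width: 0.0354
gripper_force: 49.3
time_s: 15.93
position: [0.5186, 0.3012, 0.2926]
tool_rot: [[0.985, -0.172, 0.006], [-0.172, -0.985, 0.002], [0.005, -0.003, -1.0]]
ft_force: [0.3, 0.7, -0.9]
grip_width: 0.036
gripper_force: 50.1
t 15.9333 lane mm [-125.   352.4] z 292.6 yaw -9.915200380109056 F [ 0.33886913  0.72614416 -0.91864963] grip 0.035954586232796536 50.087401270866394
roll -0.66 lin [1.14  6.306 0.19 ] norm 6.411203966932358
```

```bash

python3 -m jog '[{"linear":[0,0,0],"roll":-0.66},{"linear":[0.115,0.57,0],"roll":0},{"linear":[0.115,0.57,0],"roll":0},{"linear":[0.115,0.57,0],"roll":0},{"linear":[0.115,0.57,0],"roll":0},{"linear":[0.115,0.57,0],"roll":0},{"linear":[0.115,0.57,0],"roll":0},{"linear":[0.115,0.57,0],"roll":0},{"linear":[0.115,0.57,0],"roll":0},{"linear":[0.115,0.57,0],"roll":0},{"linear":[0.115,0.57,0],"roll":0},{"linear":[0.115,0.57,0],"roll":0}]'
python3 -m jog '[{"linear":[0,0,0],"roll":0},{"linear":[0,0,0],"roll":0},{"linear":[0,0,0],"roll":0}]'
python3 - <<'E'
from h import *
st();go([*l2w(-.075,.100),.2],-6.6)
c=optics.calibration('wrist');im=optics.get_image('wrist')[:,:,::-1]
np.savez('w4.npz',**c);cv2.imwrite('pics/w4.png',im)
cr=im[60:300,200:500];cv2.imwrite("pics/w4v.png",cv2.convertScaleAbs(cv2.resize(cr,None,fx=2.5,fy=2.5,interpolation=cv2.INTER_CUBIC),alpha=1.8,beta=15))
E
```

```text
time_s: 16.93
position: [0.5387, 0.0449, 0.2879]
tool_rot: [[0.993, -0.115, -0.002], [-0.115, -0.993, 0.0], [-0.002, -0.0, -1.0]]
ft_force: [-0.1, -0.3, -0.8]
grip_width: 0.0361
gripper_force: 50.1
time_s: 17.18
position: [0.5389, 0.0464, 0.2884]
tool_rot: [[0.993, -0.115, -0.001], [-0.115, -0.993, 0.001], [-0.001, -0.0, -1.0]]
ft_force: [0.2, 0.2, -0.4]
grip_width: 0.0355
gripper_force: 50.1
t 17.1833 lane mm [-76.1 101.5] z 288.4 yaw -6.620294698987269 F [ 0.1626159   0.19695448 -0.40002921] grip 0.03552347592161557 50.14004588127136
roll -0.0 lin [0.027 0.037 2.209] norm 2.209397466911577
```

View pics/w4v.png

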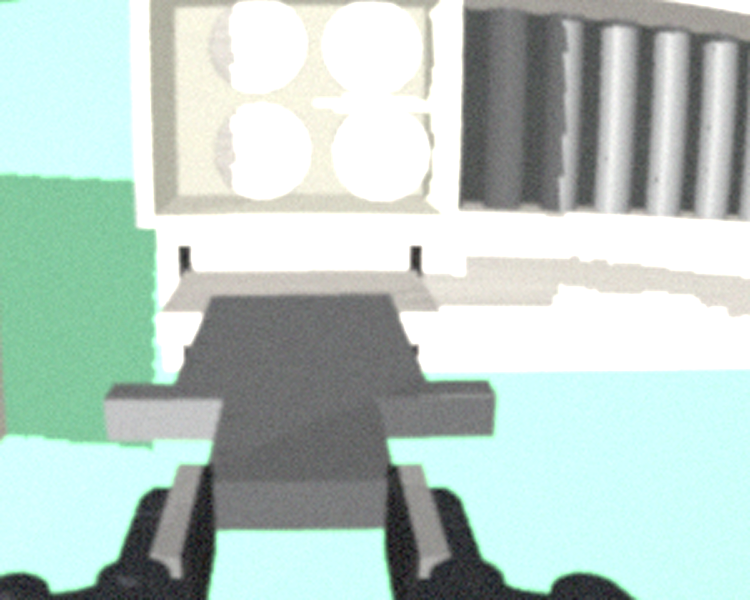

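The spacer is held squarely. Its bottom edge is at crop v≈296 (u 210–390), its bar at v≈385–435, and the fence is behind it. I'll compute the bottom edge's lane x.

```bash
python3 - <<'E'
from h import *
c=dict(np.load('w4.npz'))
f=lambda p,z:np.round(w2l(onplane("wrist",np.array(p)/2.5+[199.8,59.8],z,c))*1e3,1).tolist()
print("bottom edge tote side",f([[211,296],[390,296]],.173))
print("bar top tote-side edge",f([[112,384],[493,382]],.280))
print("tab top",f([[216,480],[387,480],[216,528],[387,528]],.325))
print("tote rim",f([[160,213],[440,213]],.125), "fence face top?",f([[165,310],[435,310]],.13))
E
```

```text
bottom edge tote side [[-71.3, 136.3], [-71.4, 66.3]]
bar top tote-side edge [[-66.2, 150.5], [-65.8, 50.9]]
tab top [[-69.6, 118.5], [-69.7, 83.4], [-81.3, 119.1], [-81.4, 82.9]]
tote rim [[-45.4, 164.0], [-45.7, 39.0]] fence face top? [[-89.2, 162.9], [-89.4, 40.3]]
```

```bash

python3 -m jog '[{"linear":[0,0,0.3],"roll":0},{"linear":[0,0,0.4],"roll":0},{"linear":[0,0,0.4],"roll":0},{"linear":[0,0,0.4],"roll":0},{"linear":[0,0,0.4],"roll":0},{"linear":[0,0,0.4],"roll":0},{"linear":[0,0,0.35],"roll":0},{"linear":[0,0,0.25],"roll":0},{"linear":[0,0,0.15],"roll":0},{"linear":[0,0,0.1],"roll":0},{"linear":[-0.08,0,0],"roll":0},{"linear":[-0.06,0,0],"roll":0}]'
python3 -m jog '[{"linear":[-0.03,0,0],"roll":0},{"linear":[-0.02,0,0],"roll":0},{"linear":[-0.02,0,0],"roll":0}]'
python3 -c "
from h import *
st()"
```

```text
time_s: 18.23
position: [0.5335, 0.0469, 0.1633]
tool_rot: [[0.993, -0.115, 0.0], [-0.115, -0.993, -0.0], [0.0, -0.0, -1.0]]
ft_force: [0.6, 0.2, -2.0]
grip_width: 0.0356
gripper_force: 50.1
time_s: 18.48
position: [0.5309, 0.0468, 0.1634]
tool_rot: [[0.993, -0.115, 0.001], [-0.115, -0.993, -0.0], [0.001, -0.0, -1.0]]
ft_force: [0.1, 0.1, -0.1]
grip_width: 0.0358
gripper_force: 50.1
t 18.4833 lane mm [-84.1 101. ] z 163.4 yaw -6.627497528545595 F [ 0.10700005  0.10790383 -0.06620547] grip 0.03584607915470048 50.14484882354736
```

```bash

python3 -m jog '[{"linear":[0,0,0.08],"roll":0},{"linear":[0,0,0.06],"roll":0},{"linear":[-0.02,0,0.02],"roll":0},{"linear":[-0.02,0,0],"roll":0},{"linear":[0,0,0],"roll":0}]'
python3 -c "
from h import *
st()"
```

```text
time_s: 18.9
position: [0.5292, 0.047, 0.1564]
tool_rot: [[0.993, -0.115, -0.0], [-0.115, -0.993, 0.0], [-0.0, -0.0, -1.0]]
ft_force: [-0.4, 0.4, -1.6]
grip_width: 0.0363
gripper_force: 50.1
t 18.9 lane mm [-85.8 101. ] z 156.4 yaw -6.629371514143287 F [-0.44895781  0.41333834 -1.62983928] grip 0.036262909712683825 50.088701248168945
```

```bash

python3 -m jog '[{"linear":[-0.02,0,0],"roll":0},{"linear":[-0.02,0,0.02],"roll":0},{"linear":[0,0,0.02],"roll":0},{"linear":[0,0,0],"roll":0}]'
python3 -c "
from h import *
st()"
python3 -m jog '[{"linear":[-0.02,0,0.01],"roll":0},{"linear":[-0.02,0,0.01],"roll":0},{"linear":[0,0,0],"roll":0}]'
python3 -c "
from h import *
st()"
```

```text
time_s: 19.23
position: [0.5279, 0.0472, 0.1552]
tool_rot: [[0.993, -0.115, 0.001], [-0.115, -0.993, -0.0], [0.001, 0.0, -1.0]]
ft_force: [0.9, 1.3, 1.3]
grip_width: 0.0359
gripper_force: 50.9
t 19.2333 lane mm [-87.1 101. ] z 155.2 yaw -6.624399128181252 F [0.87326985 1.34912183 1.28664748] grip 0.035902180360748194 50.89820444583893
time_s: 19.48
position: [0.5273, 0.0472, 0.1551]
tool_rot: [[0.993, -0.116, 0.004], [-0.116, -0.993, -0.001], [0.004, 0.0, -1.0]]
ft_force: [3.9, -0.5, 4.6]
grip_width: 0.0357
gripper_force: 52.0
t 19.4833 lane mm [-87.7 100.9] z 155.1 yaw -6.637919605662476 F [ 3.9370946  -0.48196631  4.62483643] grip 0.03569011345883434 51.955987215042114
```

```bash

python3 -m jog '[{"linear":[0.02,0,-0.02],"roll":0},{"linear":[0,0,0],"roll":0},{"linear":[0,0,0],"roll":0},{"linear":[0,0,0],"roll":0},{"linear":[0,0,-0.2],"roll":0},{"linear":[0,0,-0.4],"roll":0},{"linear":[0,0,-0.4],"roll":0},{"linear":[0,0,-0.4],"roll":0},{"linear":[0,0,-0.4],"roll":0}]' 1
python3 - <<'E'
from h import *
st();go([.582,.2883,.2],-10)
c=optics.calibration('wrist');im=optics.get_image('wrist')[:,:,::-1]
np.savez('w5.npz',**c);cv2.imwrite('pics/w5.png',im)
cr=im[40:300,170:490];cv2.imwrite("pics/w5v.png",cv2.resize(cr,None,fx=2.3,fy=2.3,interpolation=cv2.INTER_CUBIC))
E
```

```text
time_s: 20.23
position: [0.5268, 0.0474, 0.2282]
tool_rot: [[0.993, -0.115, 0.0], [-0.115, -0.993, -0.0], [0.0, -0.0, -1.0]]
ft_force: [0.1, -0.7, 0.6]
grip_width: 0.0854
gripper_force: 0.0
t 20.2333 lane mm [-88.3 101. ] z 228.2 yaw -6.622478417493975 F [ 0.1015488  -0.74263974  0.63793125] grip 0.08544543482505233 0.0
roll 0.68 lin [ 0.314 -6.172  0.706] norm 6.21971215243976
```

View pics/w5v.png

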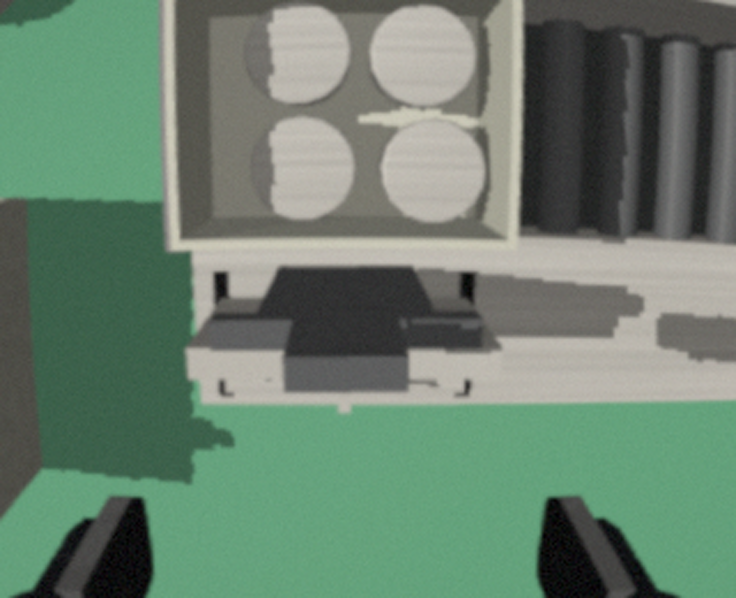

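The spacer stands flush at the fence. Its tab top is at crop v≈355–391 (u 285–408), its foot at v≈267, and the tote's near rim is at v≈249. I'll measure these.

```bash
python3 - <<'E'
from h import *
c=dict(np.load('w5.npz'))
f=lambda p,z:np.round(w2l(onplane("wrist",np.array(p)/2.3+[169.8,39.8],z,c))*1e3,1).tolist()
print("tab top",f([[285,355],[408,355],[285,391],[408,391]],.192))
print("foot tote side",f([[280,267],[413,267]],.04))
print("tote near rim outer",f([[170,250],[515,247]],.125),"ends",f([[166,180],[522,180]],.125))
E
```

```text
tab top [[-74.3, 119.8], [-74.3, 81.1], [-86.4, 120.2], [-86.4, 80.8]]
foot tote side [[-75.0, 134.9], [-75.2, 65.6]]
tote near rim outer [[-51.1, 171.7], [-50.2, 32.4]] ends [[-22.6, 172.0], [-22.9, 30.6]]
```

```bash

python3 -m jog '[{"linear":[0,0,-0.4],"roll":0.68},{"linear":[0.03,-0.57,-0.2],"roll":0},{"linear":[0.03,-0.57,0],"roll":0},{"linear":[0.03,-0.57,0],"roll":0},{"linear":[0.03,-0.57,0],"roll":0},{"linear":[0.03,-0.57,0],"roll":0},{"linear":[0.03,-0.57,0],"roll":0},{"linear":[0.03,-0.57,0],"roll":0},{"linear":[0.03,-0.57,0],"roll":0},{"linear":[0.03,-0.57,0],"roll":0},{"linear":[0.02,-0.55,0],"roll":0},{"linear":[0,0,0],"roll":0}]' 1
python3 -m jog '[{"linear":[0,0,0.45],"roll":0},{"linear":[0,0,0.45],"roll":0},{"linear":[0,0,0.35],"roll":0},{"linear":[0,0,0],"roll":0},{"linear":[0,0,0],"roll":0}]'
python3 -c "
from h import *
go([.582,.2883,.130],-10);st()"
```

```text
time_s: 21.28
position: [0.5777, 0.2722, 0.2501]
tool_rot: [[0.985, -0.171, -0.001], [-0.171, -0.985, 0.001], [-0.001, -0.001, -1.0]]
ft_force: [-0.1, 0.6, -0.2]
grip_width: 0.0856
gripper_force: 0.0
time_s: 21.7
position: [0.5777, 0.2685, 0.2009]
tool_rot: [[0.985, -0.174, -0.001], [-0.174, -0.985, -0.0], [-0.001, 0.001, -1.0]]
ft_force: [-0.0, -0.8, 0.9]
grip_width: 0.0855
gripper_force: 0.0
roll -0.01 lin [ 0.02  -0.506  1.772] norm 1.8425228829238884
t 21.7 lane mm [-62.5 326.5] z 200.9 yaw -10.044926560663251 F [-0.03420901 -0.80081008  0.92396484] grip 0.08550248905545851 0.0
```

```bash

python3 -m jog '[{"linear":[0.01,-0.25,0],"roll":0},{"linear":[0.01,-0.25,0],"roll":0},{"linear":[0,0,0.3],"roll":0},{"linear":[0,0,0.35],"roll":0},{"linear":[0,0,0.35],"roll":0},{"linear":[0,0,0.35],"roll":0},{"linear":[0,0,0.35],"roll":0},{"linear":[0,0,0.07],"roll":0},{"linear":[0,0,0],"roll":0}]' 1
python3 - <<'E'
from h import *
go([.582,.2883,.130],-10);st()
c=dict(np.load('w5.npz'));g=cv2.imread('pics/w5.png').mean(2)
f=lambda p,z:np.round(w2l(onplane("wrist",np.array(p),z,c))*1e3,1).tolist()
for u in (258,268,278): print(u,g[165:215,u-1:u+2].mean(1).astype(int).tolist())
print([ (v,f([[268,v]],.13)[0][0],f([[268,v]],.04)[0][0],f([[268,v]],.147)[0][0]) for v in range(165,212,4)])
E
```

```text
time_s: 22.45
position: [0.5821, 0.2893, 0.1299]
tool_rot: [[0.985, -0.174, -0.001], [-0.174, -0.985, -0.0], [-0.001, 0.0, -1.0]]
ft_force: [0.4, 0.3, -0.1]
grip_width: 0.0855
gripper_force: 0.0
roll 0.0 lin [ 0.001  0.024 -0.002] norm 0.02453357820731459
t 22.45 lane mm [-60.5 347.6] z 129.9 yaw -9.99291551507518 F [ 0.40872605  0.27048007 -0.14096838] grip 0.08547022991629351 0.0
258 [181, 179, 178, 177, 177, 178, 183, 182, 181, 180, 180, 180, 176, 167, 155, 137, 122, 111, 99, 94, 91, 92, 91, 93, 95, 109, 146, 173, 179, 180, 181, 180, 180, 181, 180, 178, 179, 180, 180, 179, 181, 179, 176, 173, 175, 174, 175, 174, 174, 170]
268 [68, 70, 68, 67, 74, 92, 95, 92, 91, 92, 83, 64, 51, 54, 76, 89, 95, 94, 94, 93, 93, 94, 92, 94, 93, 94, 106, 141, 170, 181, 180, 181, 180, 181, 180, 180, 179, 181, 180, 171, 159, 150, 146, 143, 138, 119, 108, 140, 173, 176]
278 [177, 178, 175, 163, 138, 106, 97, 94, 93, 93, 84, 64, 51, 58, 80, 91, 93, 94, 93, 95, 94, 92, 92, 92, 95, 94, 105, 142, 173, 180, 180, 180, 180, 180, 181, 181, 180, 177, 180, 180, 179, 181, 182, 178, 177, 178, 179, 182, 183, 179]
[(165, -66.1, -85.9, -62.4), (169, -69.9, -90.9, -65.9), (173, -73.7, -96.0, -69.5), (177, -77.5, -101.0, -73.1), (181, -81.3, -106.1, -76.7), (185, -85.2, -111.2, -80.3), (189, -89.1, -116.4, -83.9), (193, -93.0, -121.6, -87.6), (197, -97.0, -126.9, -91.3), (201, -101.0, -132.2, -95.1), (205, -105.0, -137.5, -98.9), (209, -109.1, -142.9, -102.7)]
```

```bash

python3 -m jog '[{"linear":[0,0.02,0],"roll":0},{"linear":[0,0,0],"roll":0},{"linear":[0,0,0],"roll":0},{"linear":[0,0,0],"roll":0},{"linear":[0,0,0],"roll":0},{"linear":[0,0,0],"roll":0},{"linear":[0,0,0],"roll":0}]' -1 50
python3 -m jog '[{"linear":[0,0,-0.2],"roll":0},{"linear":[0,0,-0.4],"roll":0},{"linear":[0,0,-0.5],"roll":0},{"linear":[0,0,-0.5],"roll":0},{"linear":[0,0,-0.5],"roll":0},{"linear":[0,0,-0.5],"roll":0},{"linear":[0,0,-0.5],"roll":0},{"linear":[0,0,-0.5],"roll":0},{"linear":[0,0,-0.4],"roll":0},{"linear":[0,0,0],"roll":0}]'
python3 -c "
from h import *
st()
go([*l2w(-.059,.100),.29],-6.6)
"
```

```text
time_s: 23.03
position: [0.5834, 0.2879, 0.1331]
tool_rot: [[0.985, -0.174, 0.006], [-0.174, -0.985, 0.001], [0.005, -0.002, -1.0]]
ft_force: [-0.7, -1.3, 10.9]
grip_width: 0.0012
gripper_force: 5.0
time_s: 23.87
position: [0.5827, 0.288, 0.2941]
tool_rot: [[0.985, -0.174, 0.006], [-0.174, -0.985, 0.002], [0.006, -0.003, -1.0]]
ft_force: [0.3, 0.7, 0.8]
grip_width: -0.0002
gripper_force: 0.0
t 23.8667 lane mm [-59.8 346.5] z 294.1 yaw -10.022792725817197 F [0.34902364 0.6775407  0.79497484] grip -0.0002213101410374512 0.0
roll -0.68 lin [0.035 6.162 0.103] norm 6.163159737570281
```

The grasp missed, with the fingers shutting to 0. I'll back off and look at the far spacer.

```bash

python3 -m jog '[{"linear":[-0.45,0,0],"roll":0},{"linear":[-0.45,0,0],"roll":0},{"linear":[-0.45,0,0],"roll":0},{"linear":[-0.45,0,0],"roll":0},{"linear":[-0.45,0,0],"roll":0},{"linear":[-0.35,0,0],"roll":0},{"linear":[0,0,0],"roll":0},{"linear":[0,0,0],"roll":0},{"linear":[0,0,0],"roll":0}]' 1
python3 - <<'E'
from h import *
st();c=optics.calibration('wrist');im=optics.get_image('wrist')[:,:,::-1]
np.savez('w6.npz',**c);cv2.imwrite('pics/w6.png',im)
R=np.array([np.cos(np.radians(-10)),np.sin(np.radians(-10))])
for x in (0,.059,-.049):
    p=np.array([.5178,.3001])+x*R;print(x,proj('wrist',[[*p,.122],[*p,.167]],c).round(1).tolist())
cr=im[20:250,200:460];cr=cv2.resize(cr,None,fx=2.4,fy=2.4,interpolation=cv2.INTER_CUBIC)
cv2.imwrite("pics/w6v.png",cv2.convertScaleAbs(cr,alpha=1.7,beta=15))
E
```

```text
time_s: 24.62
position: [0.4801, 0.3057, 0.2896]
tool_rot: [[0.985, -0.174, -0.0], [-0.174, -0.985, -0.0], [-0.0, 0.0, -1.0]]
ft_force: [0.3, 0.7, -0.2]
grip_width: 0.0856
gripper_force: 0.0
t 24.6167 lane mm [-163.7  352.5] z 289.6 yaw -10.041513839230245 F [ 0.34928696  0.72525686 -0.21718466] grip 0.08559118089269478 0.0
0 [[318.8, 137.2], [318.7, 143.2]]
0.059 [[318.8, 84.3], [318.6, 82.4]]
-0.049 [[318.9, 179.6], [318.7, 191.3]]
```

View pics/w6v.png

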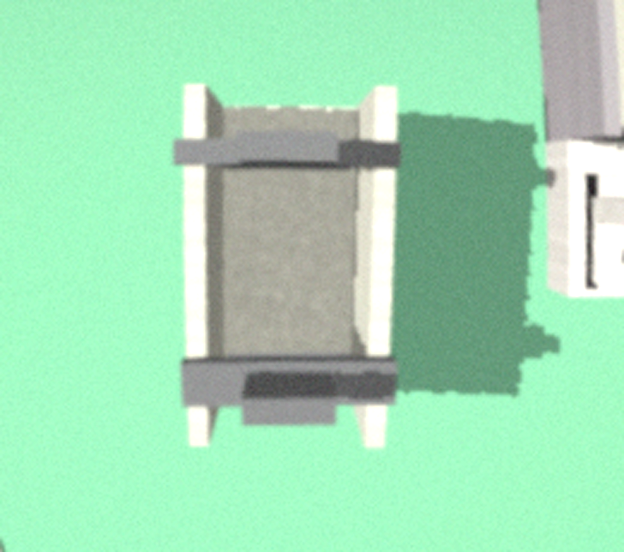

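The far spacer still hangs at bar v≈152 and tab v≈147 in the crop (world x≈0.577), so my 5 mm off-centre grasp squeezed it out. I'll retry centred and slightly higher.

```bash

python3 -m jog '[{"linear":[0.4,0,0.2],"roll":0},{"linear":[0.4,0,0.4],"roll":0},{"linear":[0.4,0,0.4],"roll":0},{"linear":[0.4,0,0.4],"roll":0},{"linear":[0.4,0,0.4],"roll":0},{"linear":[0.4,0,0.4],"roll":0},{"linear":[0,0,0],"roll":0},{"linear":[0,0,0],"roll":0},{"linear":[0,0,0],"roll":0}]' 1
python3 -c "
from h import *
go([.5775,.2894,.135],-10);st()"
```

```text
time_s: 25.42
position: [0.5742, 0.2892, 0.2027]
tool_rot: [[0.985, -0.174, 0.001], [-0.174, -0.985, 0.0], [0.001, -0.0, -1.0]]
ft_force: [-0.7, 0.1, 0.4]
grip_width: 0.0851
gripper_force: 0.0
roll -0.01 lin [ 0.079 -0.018  1.693] norm 1.6948251506009238
t 25.4167 lane mm [-68.3 346.7] z 202.7 yaw -10.037584358771534 F [-0.65547604  0.05845665  0.43673334] grip 0.085132775681059 0.0
```

```bash

python3 -m jog '[{"linear":[0.08,-0.02,0],"roll":0},{"linear":[0,0,0.3],"roll":0},{"linear":[0,0,0.35],"roll":0},{"linear":[0,0,0.35],"roll":0},{"linear":[0,0,0.35],"roll":0},{"linear":[0,0,0.35],"roll":0},{"linear":[0,0,0],"roll":0},{"linear":[0,0,0],"roll":0}]' 1
python3 -c "
from h import *
go([.5775,.2894,.135],-10)"
python3 -m jog '[{"linear":[0,0,0],"roll":0},{"linear":[0,0,0],"roll":0},{"linear":[0,0,0],"roll":0},{"linear":[0,0,0],"roll":0},{"linear":[0,0,0],"roll":0},{"linear":[0,0,0],"roll":0}]' -1 40
python3 -c "
from h import *
st()"
```

```text
time_s: 26.08
position: [0.5773, 0.2897, 0.1349]
tool_rot: [[0.985, -0.174, 0.0], [-0.174, -0.985, 0.0], [0.0, -0.0, -1.0]]
ft_force: [0.4, -0.7, 0.1]
grip_width: 0.0853
gripper_force: 0.0
roll -0.0 lin [ 0.005  0.007 -0.002] norm 0.008708822041793187
time_s: 26.58
position: [0.5775, 0.2894, 0.1343]
tool_rot: [[0.985, -0.174, 0.0], [-0.174, -0.985, 0.0], [0.0, -0.0, -1.0]]
ft_force: [-0.9, -0.0, 0.4]
grip_width: 0.0124
gripper_force: 0.0
t 26.5833 lane mm [-65.1 347.3] z 134.3 yaw -10.025948076507209 F [-0.92332686 -0.03193447  0.41306917] grip 0.012363798315787064 0.0
```

```bash

python3 - <<'E'
from h import *
c=optics.calibration('wrist');im=optics.get_image('wrist')[:,:,::-1]
cv2.imwrite('pics/w7.png',im);np.savez('w7.npz',**c);st()
s=env.observe()["position"]
for p in ([s[0],s[1],.134],[s[0],s[1],.153],[.577,.2893,.122],[.577,.2893,.167],[.577,.2893,.015]): print(p,proj('wrist',[p],c).round(1))
hsv=cv2.cvtColor(im,cv2.COLOR_BGR2HSV)
for v in range(120,330,6):
    r=''
    for u in range(210,432,4):
        b=im[v:v+6,u:u+4].reshape(-1,3).mean(0); 
        r+= '.' if b[1]>b[2]*1.25 else ' @%#*+=-:o'[1+min(8,int(b.mean()/24))]
    print(v,r)
E
```

```text
t 26.6333 lane mm [-65.1 347.3] z 134.2 yaw -10.026624795570019 F [-0.30645493  0.0560019  -0.33674453] grip 0.004612640475231208 0.0
[np.float64(0.5774651016834794), np.float64(0.28943089627222435), 0.134] [[319.7 232.8]]
[np.float64(0.5774651016834794), np.float64(0.28943089627222435), 0.153] [[319.6 246.8]]
[0.577, 0.2893, 0.122] [[320.  225.8]]
[0.577, 0.2893, 0.167] [[320.  259.7]]
[0.577, 0.2893, 0.015] [[320.  182.3]]
120 ........................................................
126 ........................................................
132 ........................................................
138 ........................................................
144 ................*+++++++==+++===+=====..................
150 ..............+***++++++++++++++++++++++**..............
156 .............*****+++++++++++++++++++++=+**.............
162 ............******+++++++++++++++++++++==+***...........
168 ..........===+****+++++++++++++++++++++====+++..........
174 ..........---=*****#################*++====---=.........
180 ..........:::=***##%%%%%%%%%%%%%%%%%%**===-:::=.........

[... 763 characters left out ...]
###%%##%@@#===-::=...........
264 ............---*#%@@###%%*****%@###@@%===---+...........
270 ............::-*#@@@###@%+++++#@###%@@*==-:-............
276 ............::-*%@@%###@#+++++#@###%@@#=-::-............
282 ............-:-#@@@@%%#@#+++++#@##%@@@@*-::-............
288 ............--*@@%%@@@%@#+++++#@%@@@@@@@*--=............
294 ...@@@@@.@..%%@@@@@@@@@@*+++++*@@@@@@@@@@%#...@@@@@@....
300 .@@@@@@@@@@@@@@@@@@@@@@@.......@@@@@@@@@@@@@@@@@@@@@@@@.
306 @@@@@@@@@@@@@@@@@@@@@@@@%%%%%%%@@@@@@@@@@@@@@@@@@@@@@@@@
312 @@@@@@@@@@@@@@@@@@@@@@@@%%%%%%%@@@@@@@@@@@@@@@@@@@@@@@@@
318 @@@@@@@@@@@@@@@@@@@@@@@%%%%%%%%%%@@@@@@@@@@@@@@@@@@@@@@@
324 @@@..@@@@@@@@@@@@@@@@@%#########%@@@@@@@@@@@@@@@@@%.@@@@
```

```bash

python3 - <<'E'
from h import *
c=dict(np.load('w7.npz'));g=cv2.imread('pics/w7.png').mean(2)
for u in (262,320,396): print(u,[int(x) for x in g[200:264,u-3:u+4].mean(1)])
o=np.array([.5178,.3001]);R=np.array([np.cos(np.radians(-10)),np.sin(np.radians(-10))])
for d in (.05,.06,.07,.08): print(d,[proj('wrist',[[*(o+d*R),z]],c)[0,1].round(1) for z in (.11,.122,.167)])
c=dict(np.load('w6.npz'));g=cv2.imread('pics/w6.png').mean(2)
for u in (283,310,355): print(u,[int(x) for x in g[68:98,u-3:u+4].mean(1)])
for d in (.05,.06,.07,.08): print(d,[proj('wrist',[[*(o+d*R),z]],c)[0,1].round(1) for z in (.11,.122,.167)])
E
```

```text
262 [169, 169, 167, 166, 164, 164, 165, 160, 136, 98, 59, 45, 45, 45, 51, 69, 84, 91, 93, 92, 94, 93, 93, 93, 93, 92, 92, 92, 92, 93, 97, 117, 149, 163, 164, 162, 162, 163, 164, 165, 166, 166, 166, 164, 163, 162, 161, 161, 164, 166, 167, 169, 170, 170, 170, 170, 170, 171, 172, 173, 173, 172, 173, 171]
320 [46, 44, 45, 45, 44, 45, 46, 45, 45, 46, 46, 46, 44, 44, 44, 46, 44, 45, 46, 46, 45, 45, 46, 44, 46, 46, 45, 45, 45, 45, 45, 45, 47, 46, 46, 44, 44, 46, 44, 45, 45, 42, 45, 44, 44, 44, 44, 46, 49, 55, 54, 54, 56, 55, 55, 55, 55, 56, 54, 54, 53, 56, 55, 56]
396 [98, 98, 98, 95, 91, 83, 80, 81, 80, 77, 74, 69, 64, 62, 60, 56, 56, 58, 59, 61, 61, 61, 61, 62, 62, 61, 64, 64, 65, 64, 65, 64, 68, 73, 75, 77, 75, 75, 75, 76, 75, 77, 76, 74, 76, 75, 77, 76, 76, 77, 76, 75, 75, 76, 75, 75, 76, 76, 74, 75, 76, 76, 76, 75]
0.05 [np.float64(232.1), np.float64(239.5), np.float64(275.6)]
0.06 [np.float64(219.2), np.float64(226.1), np.float64(260.0)]
0.07 [np.float64(205.8), np.float64(212.0), np.float64(243.3)]
0.08 [np.float64(191.9), np.float64(197.5), np.float64(225.7)]
283 [131, 131, 134, 137, 139, 137, 136, 133, 130, 115, 93, 84, 83, 82, 81, 81, 82, 82, 82, 83, 95, 113, 128, 132, 134, 132, 130, 127, 127, 126]
310 [88, 88, 89, 89, 91, 90, 86, 83, 81, 81, 83, 83, 83, 81, 81, 82, 81, 79, 67, 43, 36, 43, 67, 84, 88, 89, 87, 87, 87, 89]
355 [131, 131, 131, 132, 134, 134, 134, 134, 132, 124, 98, 66, 51, 49, 50, 49, 49, 48, 48, 49, 51, 64, 89, 114, 129, 132, 132, 131, 130, 130]
0.05 [np.float64(92.6), np.float64(92.4), np.float64(91.7)]
0.06 [np.float64(83.9), np.float64(83.4), np.float64(81.4)]
0.07 [np.float64(75.2), np.float64(74.5), np.float64(71.0)]
0.08 [np.float64(66.6), np.float64(65.5), np.float64(60.8)]
```

```bash
python3 -c "
from rig import env;print(env.hold_point_z)"
python3 -m jog '[{"linear":[0.03,0,0],"roll":0},{"linear":[0,0,0],"roll":0},{"linear":[0,0,0],"roll":0},{"linear":[0,0,0],"roll":0},{"linear":[0,0,0],"roll":0}]' 1
python3 -m jog '[{"linear":[0,0,0.1],"roll":0},{"linear":[0,0,0.1],"roll":0},{"linear":[0,0,0.1],"roll":0},{"linear":[0,0,0.1],"roll":0},{"linear":[0,0,0.1],"roll":0},{"linear":[0,0,0],"roll":0}]'

```

```text
0.0187
time_s: 27.05
position: [0.5786, 0.2892, 0.1341]
tool_rot: [[0.985, -0.174, -0.0], [-0.174, -0.985, 0.0], [-0.0, -0.0, -1.0]]
ft_force: [0.2, 0.7, -0.1]
grip_width: 0.0649
gripper_force: 0.0
time_s: 27.55
position: [0.5782, 0.2891, 0.1129]
tool_rot: [[0.985, -0.174, -0.002], [-0.174, -0.985, -0.001], [-0.002, 0.001, -1.0]]
ft_force: [-0.1, -0.1, -0.2]
grip_width: 0.0857
gripper_force: 0.0
```

```bash

python3 -m jog '[{"linear":[0,0,0.1],"roll":0},{"linear":[0,0,0.1],"roll":0},{"linear":[0,0,0],"roll":0},{"linear":[0,0,0],"roll":0}]'

```

```text
time_s: 27.88
position: [0.5785, 0.2892, 0.1059]
tool_rot: [[0.985, -0.174, -0.0], [-0.174, -0.985, -0.0], [-0.0, 0.0, -1.0]]
ft_force: [0.5, 0.1, 0.2]
grip_width: 0.0851
gripper_force: 0.0
```

```bash

python3 -m jog '[{"linear":[0,0,0],"roll":0},{"linear":[0,0,0],"roll":0},{"linear":[0,0,0],"roll":0},{"linear":[0,0,0],"roll":0},{"linear":[0,0,0],"roll":0},{"linear":[0,0,0],"roll":0}]' -1 50
python3 -c "
from h import *
st()"

```

```text
time_s: 28.38
position: [0.5788, 0.2893, 0.1065]
tool_rot: [[0.985, -0.174, 0.001], [-0.174, -0.985, 0.0], [0.001, -0.0, -1.0]]
ft_force: [0.1, 0.2, 3.6]
grip_width: 0.0388
gripper_force: 50.8
t 28.3833 lane mm [-63.7 347.3] z 106.5 yaw -10.023137842896684 F [0.05903252 0.24857834 3.63674718] grip 0.038823943921442526 50.78254222869873
```

```bash

python3 -m jog '[{"linear":[0,0,-0.2],"roll":0},{"linear":[0,0,-0.4],"roll":0},{"linear":[0,0,-0.6],"roll":0},{"linear":[0,0,-0.6],"roll":0},{"linear":[0,0,-0.6],"roll":0},{"linear":[0,0,-0.6],"roll":0},{"linear":[0,0,-0.6],"roll":0},{"linear":[0,0,-0.6],"roll":0},{"linear":[0,0,-0.5],"roll":0},{"linear":[0,0,-0.2],"roll":-0.68},{"linear":[0,0,0],"roll":0}]'
python3 -c "
from h import *
st();go([*l2w(-.0625,.1),.30],-6.6)"

```

```text
time_s: 29.3
position: [0.5789, 0.2893, 0.3047]
tool_rot: [[0.994, -0.113, 0.004], [-0.113, -0.994, 0.001], [0.004, -0.002, -1.0]]
ft_force: [-0.1, -0.6, -1.5]
grip_width: 0.039
gripper_force: 50.6
t 29.3 lane mm [-63.7 347.3] z 304.7 yaw -6.505411140154608 F [-0.0719053  -0.62787867 -1.4611253 ] grip 0.038969840984987916 50.567049980163574
roll 0.02 lin [0.045 6.183 0.119] norm 6.184736503854767
```

```bash

python3 -m jog '[{"linear":[0,0.5,0],"roll":0.02},{"linear":[0.01,0.57,0],"roll":0},{"linear":[0.01,0.57,0],"roll":0},{"linear":[0.01,0.57,0],"roll":0},{"linear":[0,0.57,0],"roll":0},{"linear":[0,0.57,0],"roll":0},{"linear":[0,0.57,0],"roll":0},{"linear":[0,0.57,0],"roll":0},{"linear":[0,0.57,0],"roll":0},{"linear":[0,0.57,0],"roll":0},{"linear":[0,0.55,0],"roll":0},{"linear":[0,0,0],"roll":0}]'
python3 -m jog '[{"linear":[0,0,0],"roll":0},{"linear":[0,0,0],"roll":0}]'
python3 - <<'E'
from h import *
st();go([*l2w(-.0625,.1),.17],-6.6)
c=optics.calibration('wrist');im=optics.get_image('wrist')[:,:,::-1]
cv2.imwrite('pics/w8.png',im);np.savez('w8.npz',**c)
zb=env.observe()["position"][2]-.0915
g=im.mean(2)
for u in (300,320,340): print(u,[int(x) for x in g[90:200,u-2:u+3].mean(1)])
print(zb,[(v,*[w2l(onplane('wrist',[[320,v]],z,c))[0,0].round(4) for z in (zb,.125)]) for v in range(90,200,10)])
E

```

```text
time_s: 30.3
position: [0.5502, 0.0405, 0.3012]
tool_rot: [[0.993, -0.122, -0.002], [-0.122, -0.993, -0.001], [-0.002, 0.001, -1.0]]
ft_force: [-0.8, -0.4, -0.8]
grip_width: 0.0391
gripper_force: 50.8
time_s: 30.47
position: [0.5507, 0.0441, 0.3016]
tool_rot: [[0.993, -0.118, -0.001], [-0.118, -0.993, 0.0], [-0.001, -0.0, -1.0]]
ft_force: [-0.2, 0.6, -0.9]
grip_width: 0.0389
gripper_force: 50.8
t 30.4667 lane mm [-64.1 100.5] z 301.6 yaw -6.7632486188454655 F [-0.17314616  0.59970545 -0.92174382] grip 0.03885150381768522 50.769798159599304
roll -0.03 lin [0.041 0.011 3.29 ] norm 3.290192951006768
300 [203, 202, 200, 199, 199, 200, 199, 195, 195, 197, 201, 200, 200, 199, 195, 182, 157, 135, 129, 128, 136, 162, 188, 201, 204, 202, 203, 204, 207, 205, 201, 201, 199, 200, 203, 203, 200, 197, 198, 202, 204, 202, 201, 200, 199, 198, 199, 198, 195, 195, 197, 199, 199, 201, 197, 187, 162, 126, 110, 110, 112, 110, 112, 119, 148, 190, 209, 211, 208, 206, 204, 192, 148, 90, 59, 54, 54, 53, 52, 53, 53, 53, 55, 53, 55, 55, 53, 53, 54, 57, 67, 81, 87, 84, 73, 63, 57, 54, 54, 54, 53, 53, 55, 52, 55
[... 904 characters left out ...]
 145, 84, 54, 53, 55, 54, 54, 54, 54, 53, 54, 54, 54, 52, 52, 55, 54, 57, 65, 71, 70, 66, 61, 56, 55, 55, 55, 56, 54, 53, 53, 54, 52, 54, 54, 54, 55, 55]
0.210207824485848 [(90, np.float64(0.0248), np.float64(0.0268)), (100, np.float64(0.0162), np.float64(0.0154)), (110, np.float64(0.0075), np.float64(0.004)), (120, np.float64(-0.0012), np.float64(-0.0075)), (130, np.float64(-0.0099), np.float64(-0.019)), (140, np.float64(-0.0187), np.float64(-0.0305)), (150, np.float64(-0.0275), np.float64(-0.0422)), (160, np.float64(-0.0365), np.float64(-0.054)), (170, np.float64(-0.0455), np.float64(-0.066)), (180, np.float64(-0.0548), np.float64(-0.0781)), (190, np.float64(-0.0641), np.float64(-0.0905))]
```

```bash

python3 -m jog '[{"linear":[0.04,0.01,0.2],"roll":-0.03},{"linear":[0,0,0.4],"roll":0},{"linear":[0,0,0.4],"roll":0},{"linear":[0,0,0.4],"roll":0},{"linear":[0,0,0.4],"roll":0},{"linear":[0,0,0.2],"roll":0},{"linear":[0,0,0],"roll":0}]'
python3 -m jog '[{"linear":[0,0,0.2],"roll":0},{"linear":[0,0,0.2],"roll":0},{"linear":[0,0,0.2],"roll":0},{"linear":[0,0,0],"roll":0}]'
python3 -c "
from h import *
st()"

```

```text
time_s: 31.1
position: [0.5516, 0.0436, 0.22]
tool_rot: [[0.993, -0.114, -0.004], [-0.114, -0.994, 0.001], [-0.004, -0.0, -1.0]]
ft_force: [0.5, -0.1, -1.7]
grip_width: 0.0391
gripper_force: 50.8
time_s: 31.43
position: [0.5518, 0.0431, 0.1965]
tool_rot: [[0.993, -0.115, -0.003], [-0.115, -0.993, 0.0], [-0.003, -0.0, -1.0]]
ft_force: [-0.0, 0.7, -1.8]
grip_width: 0.039
gripper_force: 50.8
t 31.4333 lane mm [-62.9  99.6] z 196.5 yaw -6.577400691626272 F [-0.04103234  0.74931492 -1.79562968] grip 0.03897264007528588 50.77414512634277
```

```bash

python3 -m jog '[{"linear":[0,0,0.2],"roll":0},{"linear":[0,0,0.25],"roll":0},{"linear":[0,0,0.25],"roll":0},{"linear":[0,0,0.25],"roll":0},{"linear":[0,0,0.25],"roll":0},{"linear":[0,0,0.2],"roll":0},{"linear":[0,0,0],"roll":0}]'
python3 -m jog '[{"linear":[0,0,0.1],"roll":0},{"linear":[0,0,0.06],"roll":0},{"linear":[0,0,0],"roll":0},{"linear":[0,0,0],"roll":0}]'
python3 -c "
from h import *
st()"

```

```text
time_s: 32.02
position: [0.5518, 0.043, 0.1405]
tool_rot: [[0.993, -0.115, -0.003], [-0.115, -0.993, 0.0], [-0.003, -0.0, -1.0]]
ft_force: [0.7, -0.4, -1.4]
grip_width: 0.0389
gripper_force: 50.8
time_s: 32.35
position: [0.5526, 0.043, 0.136]
tool_rot: [[0.993, -0.114, 0.001], [-0.114, -0.993, -0.0], [0.001, 0.0, -1.0]]
ft_force: [0.3, 0.2, -1.1]
grip_width: 0.039
gripper_force: 50.8
t 32.35 lane mm [-62.1  99.6] z 136.0 yaw -6.572296911731826 F [ 0.25660177  0.18750788 -1.12571334] grip 0.03899736570487407 50.77876567840576
```

```bash

python3 -m jog '[{"linear":[-0.05,-0.02,0],"roll":0},{"linear":[-0.05,0,0],"roll":0},{"linear":[-0.05,0,0],"roll":0},{"linear":[-0.05,0,0],"roll":0},{"linear":[0,0,0],"roll":0}]'
python3 -m jog '[{"linear":[-0.03,0,0],"roll":0},{"linear":[-0.03,0,0],"roll":0},{"linear":[-0.02,0,0],"roll":0},{"linear":[0,0,0],"roll":0}]'
python3 -c "
from h import *
st()"

```

```text
time_s: 32.77
position: [0.5447, 0.0447, 0.1361]
tool_rot: [[0.993, -0.114, 0.001], [-0.114, -0.993, -0.0], [0.001, -0.0, -1.0]]
ft_force: [0.9, 1.0, -1.4]
grip_width: 0.039
gripper_force: 51.3
time_s: 33.1
position: [0.5435, 0.0449, 0.1363]
tool_rot: [[0.993, -0.115, 0.006], [-0.115, -0.993, -0.0], [0.006, -0.0, -1.0]]
ft_force: [9.2, -0.4, -3.3]
grip_width: 0.0389
gripper_force: 51.7
t 33.1 lane mm [-71.3 100.5] z 136.3 yaw -6.57998618497682 F [ 9.23264697 -0.40455442 -3.27763475] grip 0.03891147995180458 51.71760208904743
```

```bash

python3 -m jog '[{"linear":[0.04,0,0.03],"roll":0},{"linear":[0,0,0.04],"roll":0},{"linear":[0,0,0.03],"roll":0},{"linear":[0,0,0.02],"roll":0},{"linear":[0,0,0],"roll":0}]'
python3 -c "
from h import *
st()"

```

```text
time_s: 33.52
position: [0.5442, 0.0449, 0.132]
tool_rot: [[0.993, -0.114, 0.004], [-0.114, -0.993, -0.0], [0.004, -0.0, -1.0]]
ft_force: [2.9, -0.7, 5.1]
grip_width: 0.0391
gripper_force: 52.9
t 33.5167 lane mm [-70.7 100.5] z 132.0 yaw -6.569392587391437 F [ 2.85567651 -0.68750822  5.14498021] grip 0.03907008223160197 52.85196505486965
```

```bash

python3 -m jog '[{"linear":[0,0,-0.01],"roll":0},{"linear":[0,0,0],"roll":0},{"linear":[0,0,0],"roll":0},{"linear":[0,0,0],"roll":0},{"linear":[0,0,-0.2],"roll":0},{"linear":[0,0,-0.4],"roll":0},{"linear":[0,0,-0.6],"roll":0},{"linear":[0,0,-0.6],"roll":0},{"linear":[0,0,-0.6],"roll":0},{"linear":[0,0,-0.6],"roll":0}]' 1
python3 - <<'E'
from h import *
st();go([.4697,.307,.19],-10)
c=optics.calibration('wrist');im=optics.get_image('wrist')[:,:,::-1]
cv2.imwrite('pics/w9.png',im);np.savez('w9.npz',**c);g=im.mean(2)
for u in (262,280,320,335): print(u,[int(x) for x in g[130:240,u-2:u+3].mean(1)])
print([(v,*[int(1e3*w2l(onplane('wrist',[[320,v]],z,c))[0,0]) for z in (.04,.125,.147,.192)]) for v in range(130,240,10)])
print([int(x) for x in g[115:125,225:270].mean(0)],[(u,(1e3*w2l(onplane('wrist',[[u,120]],.125,c))[0,1]).round(1)) for u in range(225,270,10)])
E

```

```text
time_s: 34.35
position: [0.5427, 0.0449, 0.2531]
tool_rot: [[0.993, -0.114, 0.0], [-0.114, -0.993, -0.0], [0.0, 0.0, -1.0]]
ft_force: [0.1, 0.1, 0.2]
grip_width: 0.0858
gripper_force: 0.0
t 34.35 lane mm [-72.2 100.4] z 253.1 yaw -6.572711148514103 F [0.10090314 0.11887574 0.20540915] grip 0.08578365167202227 0.0
roll 0.69 lin [-2.934 -6.136  1.577] norm 6.981479644735343
262 [84, 85, 84, 85, 84, 83, 84, 86, 84, 84, 84, 83, 84, 85, 84, 85, 85, 87, 88, 90, 94, 95, 94, 95, 101, 125, 161, 188, 196, 195, 193, 190, 188, 184, 181, 178, 176, 176, 178, 182, 182, 180, 179, 178, 176, 175, 176, 176, 177, 180, 178, 177, 179, 178, 176, 170, 162, 150, 142, 132, 121, 110, 99, 94, 91, 92, 94, 103, 129, 160, 177, 181, 181, 182, 182, 181, 182, 181, 181, 181, 180, 178, 175, 174, 171, 173, 173, 173, 170, 160, 144, 135, 130, 127, 112, 91, 80, 79, 78, 77, 77, 77, 77, 79, 77, 77, 79, 91, 117, 129]
280 [115, 116, 114, 115, 116, 117, 117, 116, 118, 116, 116, 117, 119, 115, 110, 98, 95, 95, 95, 96, 95, 98, 100, 100, 110, 137, 169, 190, 195, 193, 190, 188, 187, 183, 178, 176, 174, 175, 178, 179, 179, 164, 110,
[... 1267 characters left out ...]
, 130, 130, 130, 130, 129, 130, 130, 131, 130]
[(130, -30, -21, -19, -14), (140, -43, -31, -28, -22), (150, -56, -41, -38, -30), (160, -69, -51, -47, -38), (170, -82, -62, -57, -46), (180, -95, -72, -66, -54), (190, -109, -83, -76, -62), (200, -123, -94, -86, -71), (210, -137, -105, -97, -79), (220, -152, -116, -107, -88), (230, -167, -128, -118, -97)]
[131, 130, 130, 130, 130, 131, 130, 130, 130, 131, 131, 130, 130, 131, 130, 130, 130, 130, 131, 130, 134, 137, 147, 170, 190, 194, 183, 142, 101, 86, 83, 85, 83, 84, 85, 84, 83, 83, 84, 89, 100, 113, 117, 116, 117] [(225, np.float64(195.6)), (235, np.float64(185.0)), (245, np.float64(174.6)), (255, np.float64(164.4)), (265, np.float64(154.3))]
```

```bash

python3 -m jog '[{"linear":[0,0,0],"roll":0.69},{"linear":[-0.29,-0.61,0],"roll":0},{"linear":[-0.29,-0.61,0],"roll":0},{"linear":[-0.29,-0.61,0],"roll":0},{"linear":[-0.29,-0.61,0],"roll":0},{"linear":[-0.29,-0.61,0],"roll":0},{"linear":[-0.29,-0.61,0],"roll":0},{"linear":[-0.29,-0.61,0],"roll":0},{"linear":[-0.29,-0.61,0],"roll":0},{"linear":[-0.29,-0.61,0.3],"roll":0},{"linear":[-0.29,-0.61,0.5],"roll":0},{"linear":[0,0,0.4],"roll":0}]' 1
python3 -m jog '[{"linear":[0,0,0],"roll":0},{"linear":[0,0,0],"roll":0},{"linear":[0,0,0],"roll":0}]'
python3 - <<'E'
from h import *
st();go([.4697,.307,.109],-10)
c=optics.calibration('wrist');im=optics.get_image('wrist')[:,:,::-1]
cv2.imwrite('pics/w10.png',im);np.savez('w10.npz',**c)
o=np.array([.5178,.3001]);R=np.array([np.cos(np.radians(-10)),np.sin(np.radians(-10))])
for d in (-.03,-.04,-.05,-.06,-.07): print(d,[proj('wrist',[[*(o+d*R),z]],c)[0].round(1).tolist() for z in (.11,.122,.167)])
for v in range(150,300,4):
    print(v,''.join('.' if b[1]>b[2]*1.25 else '@%#*+=-:o'[min(8,int(b.mean()/22))] for b in [im[v:v+4,u:u+4].reshape(-1,3).mean(0) for u in range(230,420,4)]))
E

```

```text
time_s: 35.4
position: [0.4695, 0.3089, 0.2027]
tool_rot: [[0.985, -0.17, -0.0], [-0.17, -0.985, 0.001], [-0.0, -0.001, -1.0]]
ft_force: [-0.9, 0.3, 0.0]
grip_width: 0.0857
gripper_force: 0.0
time_s: 35.65
position: [0.4719, 0.3049, 0.2046]
tool_rot: [[0.985, -0.175, 0.002], [-0.175, -0.985, 0.0], [0.001, -0.001, -1.0]]
ft_force: [0.6, -0.5, 0.5]
grip_width: 0.0855
gripper_force: 0.0
t 35.65 lane mm [-171.8  350.8] z 204.6 yaw -10.068985947616895 F [ 0.58221498 -0.45264504  0.54159098] grip 0.08552307612793923 0.0
roll -0.01 lin [-0.063 -0.041  2.39 ] norm 2.3911176913352317
-0.03 [[316.3, 172.2], [316.1, 175.5], [315.3, 190.9]]
-0.04 [[316.3, 182.8], [316.2, 186.6], [315.4, 203.9]]
-0.05 [[316.4, 193.3], [316.2, 197.4], [315.5, 216.5]]
-0.06 [[316.4, 203.6], [316.3, 208.1], [315.5, 228.8]]
-0.07 [[316.5, 213.6], [316.3, 218.5], [315.6, 240.6]]
150 ........-:-***+++++++++++++++++==-:-............
154 ........---***+++++++++++++++++==-:-............
158 ........---*#*+++++++++++++++++==---............
162 ........-:-*#*+++++++++++++++++==-:-............
166 ........-:-***+++++++++++++
[... 1070 characters left out ...]
...........
250 ................................................
254 ................................................
258 .............................................@##
262 .............................................@%#
266 ............................................@@@#
270 @...........................................@@@@
274 @...........................................@@@@
278 @...........................................@@@@
282 @...........................................@@@@
286 @...........................................@@@.
290 @...........................................@@@@
294 ............................................@@@@
298 .............................................@@@
```

```bash
python3 -c "
from h import *
go([.4705,.3084,.109],-10)"
python3 -m jog '[{"linear":[-0.04,-0.07,0.3],"roll":0},{"linear":[0,0,0.4],"roll":0},{"linear":[0,0,0.4],"roll":0},{"linear":[0,0,0.4],"roll":0},{"linear":[0,0,0.35],"roll":0},{"linear":[0,0,0.3],"roll":0},{"linear":[0,0,0.2],"roll":0},{"linear":[0,0,0],"roll":0},{"linear":[0,0,0],"roll":0}]' 1
python3 -c "
from h import *
go([.4705,.3084,.109],-10);st()"
```

```text
roll -0.02 lin [-0.053 -0.08   2.394] norm 2.395669503336121
time_s: 36.45
position: [0.4707, 0.3082, 0.1101]
tool_rot: [[0.985, -0.175, 0.001], [-0.175, -0.985, 0.0], [0.001, -0.0, -1.0]]
ft_force: [-0.5, 0.3, -0.3]
grip_width: 0.0856
gripper_force: 0.0
roll -0.01 lin [-0.006 -0.004  0.027] norm 0.027484131375732433
t 36.45 lane mm [-173.3  353.9] z 110.1 yaw -10.0602404291142 F [-0.49557946  0.26935593 -0.25579271] grip 0.08559136643005427 0.0
```

```bash

python3 -m jog '[{"linear":[0,0,0],"roll":0},{"linear":[0,0,0],"roll":0},{"linear":[0,0,0],"roll":0},{"linear":[0,0,0],"roll":0},{"linear":[0,0,0],"roll":0},{"linear":[0,0,0],"roll":0}]' -1 90
python3 -m jog '[{"linear":[0,0,-0.2],"roll":0},{"linear":[0,0,-0.4],"roll":0},{"linear":[0,0,-0.6],"roll":0},{"linear":[0,0,-0.6],"roll":0},{"linear":[0,0,-0.6],"roll":0},{"linear":[0,0,-0.6],"roll":0},{"linear":[0,0,-0.6],"roll":0},{"linear":[0,0,-0.4],"roll":0},{"linear":[0,0,0],"roll":-0.69},{"linear":[0,0,0],"roll":0}]'
python3 -c "
from h import *
st();go([*l2w(-.045,.1),.27],-6.6)"
```

```text
time_s: 36.95
position: [0.4707, 0.3085, 0.1103]
tool_rot: [[0.985, -0.174, 0.002], [-0.174, -0.985, 0.001], [0.002, -0.001, -1.0]]
ft_force: [0.1, -0.5, 5.5]
grip_width: 0.0382
gripper_force: 91.0
time_s: 37.78
position: [0.4701, 0.3085, 0.2705]
tool_rot: [[0.994, -0.112, 0.002], [-0.112, -0.994, 0.001], [0.001, -0.001, -1.0]]
ft_force: [-1.0, 0.5, -1.4]
grip_width: 0.0379
gripper_force: 90.5
t 37.7833 lane mm [-173.9  354.1] z 270.5 yaw -6.446502312251434 F [-1.01384056  0.4812354  -1.37348765] grip 0.03794241221335185 90.5161464214325
roll 0.03 lin [3.238 6.345 0.012] norm 7.124006641569809
```

```bash

python3 -m jog '[{"linear":[0.25,0.49,0],"roll":0.03},{"linear":[0.25,0.49,0],"roll":0},{"linear":[0.25,0.49,0],"roll":0},{"linear":[0.25,0.49,0],"roll":0},{"linear":[0.25,0.49,0],"roll":0},{"linear":[0.25,0.49,0],"roll":0},{"linear":[0.25,0.49,0],"roll":0},{"linear":[0.25,0.49,0],"roll":0},{"linear":[0.25,0.49,0],"roll":0},{"linear":[0.25,0.49,0],"roll":0},{"linear":[0.25,0.49,0],"roll":0},{"linear":[0.25,0.49,0],"roll":0}]'
python3 -m jog '[{"linear":[0.23,0.46,0],"roll":0},{"linear":[0,0,0],"roll":0},{"linear":[0,0,0],"roll":0},{"linear":[0,0,0],"roll":0}]'
python3 - <<'E'
from h import *
st();go([*l2w(-.045,.1),.2],-6.6)
c=optics.calibration('wrist');im=optics.get_image('wrist')[:,:,::-1]
cv2.imwrite('pics/w11.png',im);np.savez('w11.npz',**c)
s=env.observe()["position"];l=w2l(s);zt=s[2]-.051
P=lambda dx,dz:proj('wrist',[[*l2w(l[0]+dx,l[1]),zt+dz]],c)[0].round(0).tolist()
print("flat+:tip",P(.013,0),"slope+:tip",P(-.009,0),P(-.013,0),"body top",P(.013,.052),"bar",P(.011,.052),P(.011,.064),P(-.011,.064),"tabtop",P(.006,.109),P(-.006,.109))
for v in range(100,290,4):
    print(v,''.join('.' if b[1]>b[2]*1.25 else '@%#*+=-:o'[min(8,int(b.mean()/22))] for b in [im[v:v+4,u:u+4].reshape(-1,3).mean(0) for u in range(230,420,4)]))
E

```

```text
time_s: 38.78
position: [0.5617, 0.0598, 0.2687]
tool_rot: [[0.993, -0.119, -0.002], [-0.119, -0.993, 0.0], [-0.002, -0.0, -1.0]]
ft_force: [0.2, -0.4, -0.5]
grip_width: 0.0381
gripper_force: 90.6
time_s: 39.12
position: [0.5684, 0.0419, 0.269]
tool_rot: [[0.993, -0.118, -0.001], [-0.118, -0.993, 0.0], [-0.001, -0.0, -1.0]]
ft_force: [-0.1, 0.5, -1.2]
grip_width: 0.0377
gripper_force: 90.7
t 39.1167 lane mm [-46.3 100.3] z 269.0 yaw -6.764311759350354 F [-0.10874664  0.4808613  -1.1738095 ] grip 0.03774743356945267 90.67452192306519
roll -0.03 lin [0.032 0.007 1.724] norm 1.724323647658214
flat+:tip [319.0, 189.0] slope+:tip [319.0, 216.0] [319.0, 221.0] body top [319.0, 215.0] bar [319.0, 218.0] [319.0, 226.0] [319.0, 259.0] tabtop [319.0, 276.0] [319.0, 297.0]
100 .....o=++======oooooooo=-oooooooooo+::o*%%####%%
104 .....o=++======:oooooo:=-oooooooooo+::o*%%####%%
108 .....o=++======:oooooo-=-ooooooooo:+-:o*%%####%%
112 .....o=++======oooooo:===:oooooooo-+::o*%%####%%
116 .....o-++======oooooo-====:oooooo-=+::o*%#####%%
120 .....o-++======-:::-====-::ooooo::-=::o#%%####%%
124 .....
[... 1516 characters left out ...]
######*....
240 .++++++++++++*#############################.....
244 .+++++++++**####################%**########.....
248 .+++++++++**%%#################%%***#######.....
252 ..+++++****#@%#################%%#**#######.....
256 .....+#%%**#@###################%%**%@#.........
260 ......@@#**%%###################%%**#@@.........
264 ......%%***@%###################%@***%@.........
268 .....%%%**#@%###################%@#**%@.........
272 .....@@#**%@#####################@%**#@@........
276 .....@%#**%@#####################@%***%@........
280 ....%@%***@@#####################@%***%@%.......
284 ....@@%%**%@#####################@%**%@@@.......
288 ..%%%%@@%*%@%###################%@%*%@@@@@%.....
```

```bash

python3 -m jog '[{"linear":[0.03,0.01,0.2],"roll":-0.03},{"linear":[0,0,0.35],"roll":0},{"linear":[0,0,0.35],"roll":0},{"linear":[0,0,0.35],"roll":0},{"linear":[0,0,0.35],"roll":0},{"linear":[0,0,0.3],"roll":0},{"linear":[0,0,0],"roll":0},{"linear":[0,0,0],"roll":0}]'
python3 -c "
from h import *
st()"
python3 -m jog '[{"linear":[0,0,0.1],"roll":0},{"linear":[0,0,0.1],"roll":0},{"linear":[0,0,0.1],"roll":0},{"linear":[0,0,0.1],"roll":0},{"linear":[0,0,0],"roll":0}]'
python3 -c "
from h import *
st()"
```

```text
time_s: 39.83
position: [0.5696, 0.0414, 0.1929]
tool_rot: [[0.993, -0.114, -0.001], [-0.114, -0.993, 0.0], [-0.001, -0.0, -1.0]]
ft_force: [0.8, -0.2, -0.2]
grip_width: 0.0377
gripper_force: 90.6
t 39.8333 lane mm [-45. 100.] z 192.9 yaw -6.537215831161533 F [ 0.78618588 -0.16224291 -0.2246615 ] grip 0.03773980684903491 90.63902020454407
time_s: 40.25
position: [0.5696, 0.0409, 0.1765]
tool_rot: [[0.993, -0.115, -0.001], [-0.115, -0.993, 0.0], [-0.001, -0.0, -1.0]]
ft_force: [0.0, 0.1, -1.7]
grip_width: 0.0376
gripper_force: 90.6
t 40.25 lane mm [-45.   99.4] z 176.5 yaw -6.580162545766428 F [ 0.00504747  0.14539253 -1.72676501] grip 0.03758261383711282 90.63001155853271
```

```bash

python3 -m jog '[{"linear":[0,0,0.07],"roll":0},{"linear":[0,0,0.07],"roll":0},{"linear":[0,0,0.07],"roll":0},{"linear":[0,0,0],"roll":0}]'
python3 -c "
from h import *
st()"
python3 -m jog '[{"linear":[-0.05,0,0.05],"roll":0},{"linear":[-0.05,0,0.05],"roll":0},{"linear":[0,0,0],"roll":0}]'
python3 -c "
from h import *
st()"
```

```text
time_s: 40.58
position: [0.5696, 0.0409, 0.1683]
tool_rot: [[0.993, -0.115, -0.001], [-0.115, -0.993, 0.0], [-0.001, -0.0, -1.0]]
ft_force: [0.1, 0.3, -0.9]
grip_width: 0.0377
gripper_force: 90.7
t 40.5833 lane mm [-45.   99.5] z 168.3 yaw -6.576753502109401 F [ 0.12722721  0.2692192  -0.89860888] grip 0.037655339036679024 90.66914319992065
time_s: 40.83
position: [0.5655, 0.0415, 0.1646]
tool_rot: [[0.993, -0.114, -0.001], [-0.114, -0.993, 0.0], [-0.001, -0.0, -1.0]]
ft_force: [-0.2, -0.2, -1.5]
grip_width: 0.038
gripper_force: 90.7
t 40.8333 lane mm [-49.1  99.5] z 164.6 yaw -6.571357170138058 F [-0.22641959 -0.19882128 -1.49373459] grip 0.03804849960910234 90.66951155662537
```

```bash

python3 -m jog '[{"linear":[-0.04,0,0.05],"roll":0},{"linear":[-0.04,0,0.05],"roll":0},{"linear":[-0.02,0,0.05],"roll":0},{"linear":[0,0,0],"roll":0}]'
python3 -c "
from h import *
st()"
python3 -m jog '[{"linear":[0,0,0.05],"roll":0},{"linear":[0,0,0.05],"roll":0},{"linear":[0,0,0],"roll":0}]'
python3 -c "
from h import *
st()"
```

```text
time_s: 41.17
position: [0.562, 0.0418, 0.1586]
tool_rot: [[0.993, -0.115, 0.0], [-0.115, -0.993, -0.0], [0.0, -0.0, -1.0]]
ft_force: [0.8, -0.1, -0.3]
grip_width: 0.0378
gripper_force: 90.6
t 41.1667 lane mm [-52.6  99.5] z 158.6 yaw -6.578543112682853 F [ 0.77693812 -0.12441087 -0.27987127] grip 0.03775973478889133 90.58422446250916
time_s: 41.42
position: [0.5621, 0.0418, 0.1545]
tool_rot: [[0.993, -0.115, -0.0], [-0.115, -0.993, 0.0], [-0.0, -0.0, -1.0]]
ft_force: [1.4, 0.3, -1.9]
grip_width: 0.0381
gripper_force: 90.6
t 41.4167 lane mm [-52.6  99.4] z 154.5 yaw -6.578920091572803 F [ 1.41741477  0.25981778 -1.90959537] grip 0.03812556636263606 90.56792736053467
```

```bash

python3 -m jog '[{"linear":[0,0,0.05],"roll":0},{"linear":[0,0,0.05],"roll":0},{"linear":[0,0,0.05],"roll":0},{"linear":[0,0,0],"roll":0}]'
python3 -c "
from h import *
st()"
python3 -m jog '[{"linear":[0,0,0.04],"roll":0},{"linear":[0,0,0.04],"roll":0},{"linear":[0,0,0],"roll":0}]'
python3 -c "
from h import *
st()"
```

```text
time_s: 41.75
position: [0.5623, 0.0417, 0.1499]
tool_rot: [[0.993, -0.115, 0.001], [-0.115, -0.993, -0.0], [0.002, 0.0, -1.0]]
ft_force: [-1.2, -0.7, 6.7]
grip_width: 0.0378
gripper_force: 91.7
t 41.75 lane mm [-52.4  99.4] z 149.9 yaw -6.587053482699728 F [-1.15883282 -0.70087238  6.71308137] grip 0.03780518503554498 91.7300283908844
time_s: 42.0
position: [0.5623, 0.0417, 0.1477]
tool_rot: [[0.993, -0.115, 0.003], [-0.115, -0.993, -0.001], [0.003, 0.0, -1.0]]
ft_force: [-3.7, -0.3, 12.9]
grip_width: 0.0379
gripper_force: 92.5
t 42.0 lane mm [-52.3  99.4] z 147.7 yaw -6.587537779821516 F [-3.67749478 -0.2578607  12.94996893] grip 0.03787987439944192 92.45385646820068
```

```bash

python3 -m jog '[{"linear":[-0.02,0,0.02],"roll":0},{"linear":[-0.02,0,0.03],"roll":0},{"linear":[0,0,0],"roll":0},{"linear":[0,0,0],"roll":0}]'
python3 -c "
from h import *
st()"
```

```text
time_s: 42.33
position: [0.5615, 0.0418, 0.1467]
tool_rot: [[0.993, -0.115, 0.005], [-0.115, -0.993, -0.001], [0.005, 0.0, -1.0]]
ft_force: [-4.8, -1.9, 17.6]
grip_width: 0.038
gripper_force: 93.1
t 42.3333 lane mm [-53.1  99.5] z 146.7 yaw -6.589635931973747 F [-4.77621628 -1.87382681 17.5715824 ] grip 0.038026162914050164 93.14300894737244
```

```bash

python3 -m jog '[{"linear":[-0.03,0,0.01],"roll":0},{"linear":[-0.03,0,0.02],"roll":0},{"linear":[0,0,0],"roll":0},{"linear":[0,0,0],"roll":0}]'
python3 - <<'E'
from h import *
st()
c=optics.calibration('wrist');im=optics.get_image('wrist')[:,:,::-1]
cv2.imwrite('pics/w12.png',im);np.savez('w12.npz',**c);g=im.mean(2)
f=lambda u,v,z:(w2l(onplane('wrist',[[u,v]],z,c))[0]*1e3).round(1).tolist()
for v in range(90,300,5):
    print(v,f(320,v,.125)[0],f(320,v,.192)[0],''.join('.' if b[1]>b[2]*1.25 else '@%#*+=-:o'[min(8,int(b.mean()/22))] for b in [im[v:v+5,u:u+4].reshape(-1,3).mean(0) for u in range(180,450,4)]))
print([(u,f(u,70,.125)[1]) for u in range(180,450,20)])
E
```

```text
time_s: 42.67
position: [0.5601, 0.042, 0.1456]
tool_rot: [[0.993, -0.115, 0.008], [-0.115, -0.993, -0.001], [0.008, 0.0, -1.0]]
ft_force: [0.7, 0.1, 17.1]
grip_width: 0.0378
gripper_force: 92.8
t 42.6667 lane mm [-54.6  99.4] z 145.6 yaw -6.597729331133294 F [ 0.69120146  0.05600656 17.11658942] grip 0.0378105276464703 92.8040599822998
90 32.9 30.8 .......oo+++++++=======-ooooooooooo---ooooooooooooooo-+::oooo*######
95 29.7 28.7 .......oo+++++++=======-ooooooooooo--=ooooooooooooooo-+-ooooo*######
100 26.5 26.5 .......oo+++++++==-=====ooooooooooo---:oooooooooooooo=+:ooooo*######
105 23.3 24.4 .......oo+++++++==--====oooooooooo-----ooooooooooooo:++:ooooo*#####%
110 20.1 22.3 .......:o=++++++=-=====:ooooooooo:----=-oooooooooooo-++:ooooo######%
115 16.9 20.2 ........o=++++++=======-oooooooo-=--=----oooooooooo-=+=oooooo######%
120 13.7 18.1 ........o=++++++======-=-:oo::-------:::::ooooooo::-=+-oooooo######%
125 10.5 16.0 ........o=++++++======----=======---:oooooooooooooooo:ooooooo######%
130 7.3 13.9 ........o-++++++======-=--::o:-=+=-=-----:o----:----:-:oooooo######%
135 4.1 11.7 ....
[... 2259 characters left out ...]
 -94.3 -53.3 ............=oo-+%%%***%%####################%%***%@%*==:o::........
275 -98.8 -56.3 .............oo:*%@%**#@%####################%@#**%@@+::............
280 -103.3 -59.3 .............:o:#@@#**#@%####################%@#**#@@*oo............
285 -107.9 -62.3 ...............%%@@@%*#@%####################%@#*%@@@@..............
290 -112.6 -65.4 ....%@@%......%%%%%@%%%@@####################@@%%@%@%%@%.......%%...
295 -117.5 -68.6 ...@%%%@%....%@@@@@@@@@@@*++**#############*.@@@@@@@%@@@%....@@@%@@%
[(180, 192.4), (200, 177.5), (220, 163.5), (240, 149.9), (260, 136.9), (280, 124.1), (300, 111.5), (320, 99.0), (340, 86.6), (360, 74.0), (380, 61.2), (400, 48.1), (420, 34.6), (440, 20.5)]
```

```bash

python3 -m jog '[{"linear":[-0.01,0,0.02],"roll":0},{"linear":[0,0,0],"roll":0},{"linear":[0,0,0],"roll":0},{"linear":[0,0,0],"roll":0},{"linear":[0,0,0],"roll":0},{"linear":[0,0,0],"roll":0}]'
python3 -c "
from h import *
st()"
python3 -m jog '[{"linear":[0,0,0],"roll":0},{"linear":[0,0,0],"roll":0},{"linear":[0,0,0],"roll":0},{"linear":[0,0,0],"roll":0},{"linear":[0,0,0],"roll":0},{"linear":[0,0,0],"roll":0}]'
```

```text
time_s: 43.22
position: [0.56, 0.042, 0.1454]
tool_rot: [[0.993, -0.115, 0.009], [-0.115, -0.993, -0.001], [0.009, 0.0, -1.0]]
ft_force: [-1.2, -0.1, 21.1]
grip_width: 0.0379
gripper_force: 93.4
t 43.2167 lane mm [-54.6  99.4] z 145.4 yaw -6.599594292148675 F [-1.15608805 -0.08335111 21.11379562] grip 0.037924060404453154 93.36007118225098
time_s: 43.72
position: [0.56, 0.042, 0.1454]
tool_rot: [[0.993, -0.115, 0.009], [-0.115, -0.993, -0.001], [0.009, 0.0, -1.0]]
ft_force: [-0.7, -0.0, 20.7]
grip_width: 0.0374
gripper_force: 93.4
```

```bash
python3 -c "
from rig import env;print(env.close_job())"
```

```text
the job is handed in; nothing more can be done
None
```

I handed the job in at 43.7 s with the tote home, both spacers against the fence and the wedge still gripped and pressed down at about 21 N (15 N was asked); no verdict came back, and I judged the tote tight only from force and camera readings.

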